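# Fill the tin from the sprung ball feeder

### The job

Stand the small grey tin upright on the middle of the green disc, slid in from the front so that its rim is under the spout of the ball feeder, and let go of it. Then take the red post of the sprung gate arm, swing the arm forward (the way that winds its spring) until it meets its brass stop pin so that all three steel balls run into the tin, and finish while still holding the arm with the fingers, fully wound against the stop: do not let it spring back. Do not open the gate before the tin is in place, spill no ball on the bench, and leave the other things on the bench where they are.

Things in the scene. Friction and masses are not known exactly. Their poses are not given: they have to be found in the camera images.
- tin: Small round open grey tin, diameter 60 mm, 36 mm tall, 0.09 kg, walls about 4 mm, standing mouth-up; origin at the centre of its underside, z up. It can be gripped across the body from above.
- feeder: Ball feeder, fixed to the bench: aluminium trough sloping down to a spout, on a grey base with a grey hanger bracket. Origin on the bench at the centre of its green disc. +x points from the disc along the trough to the rear (roughly away from the robot, turned up to 0.3 rad), +y to the left. Base x = 45 to 180 mm, y = -45 to 45 mm. The hanger and gate arm top out at 146 mm.
- spot (a point): Centre of the green disc (74 mm across, paper thin, on the bench) where the tin belongs. The spout's lip is at feeder x = +20 mm, 25 mm wide; its underside 41 mm and side walls' tops 57 mm above the bench, rising 0.18 mm per mm rearwards. The lip overhangs the tin's rear rim: set the tin down 30 mm in front, then slide it in; fingers left and right of it (closing along feeder y) clear the lip.
- pivot (a point): On the vertical axis of the gate arm, 97 mm above the bench, 115 mm behind the disc's centre along the feeder's +x. (Surroundings: the big magnifier lamp is swung aside to the rear left, clear of the work; the thin black lamp cord seen hanging over the middle of the bench is not solid.)
- grip_post (a point): On the axis of the upright red round post at the free end of the gate arm: 16 mm diameter, standing free from 106 to 146 mm above the bench; this point is at 130 mm. It is 120 mm from the pivot axis; nothing else as tall stands within 40 mm of it; below it is only the arm it stands on (19 mm wide, 90 to 106 mm above the bench).
- gate_arm (a joint): Angle of the sprung arm about its vertical axis, rad. 0 = at rest, gate shut (the arm points to the feeder's +y, leaning 0.375 rad back towards the disc); grows as the post swings forward, clockwise from above, to 0.75 = against the brass stop pin (leaning 0.375 rad rearwards). A spring turns it back: 3 N at the post at rest, 6 N at the stop. Balls are freed only beyond about 0.6.
- ball_1_center (a point): Centre of a steel ball, 16 mm diameter, 17 g, one of three waiting in the trough behind the brass gate blade.
- ball_2_center (a point): Centre of a steel ball, 16 mm diameter, 17 g, one of three waiting in the trough behind the brass gate blade.
- ball_3_center (a point): Centre of a steel ball, 16 mm diameter, 17 g, one of three waiting in the trough behind the brass gate blade.
- weight: Bystander: brass weight with a knob, 32 mm across, 30 mm tall; origin at the centre of its underside.
- vial: Bystander: square glass vial of oil with a dark cap, 30 x 34 mm, 64 mm tall; origin at the centre of its underside.
Things that resemble listed ones, but are neither listed nor needed, are in the scene too. Leave any turquoise look-alike of the tin alone.

How it is judged:
By the outcome, as a careful person would: the job done as asked, in the order asked, and still so for the second after the job is handed in, while the arm keeps its last pose, push and grip.
It also fails if it takes over 58 s, if anything falls off the work surface, if the arm or the gripper's body presses on something with over 40 N, if the wrist force passes 120 N, or if a joint passes its speed limit or range.

### The arm

A 6-joint arm with a two-finger parallel gripper is mounted at the origin on a cart in front of the work surface, level with it; the furniture and walls round the work are solid. World frame = base frame: x ahead of the robot, y to its left, z up, the work surface at z = 0. Lengths are in m, angles in degrees, forces in N, time in s.
With the tool pointing down it reaches from about 0.375 to 0.9 m from the base axis. Payload 3.1 kg.
Tool frame: the origin (TCP) lies midway between the tips of the shut fingers; the grasp point (between the pads) lies bot.hold_point_z behind it (bot.hold_point_z is the distance from the TCP to the grasp point, in m); z points along the fingers, y is the direction in which the jaws open and shut (so a half turn about z gives the same grasp; the last joint's range is limited). The gripper opens to 87 mm and grips with 3 to 60 N. Pads are 19 mm wide; open, the fingers measure 117 mm over their backs; the gripper's body (75 mm by 190 mm) begins 51 mm behind the grasp point.
Start: joints at [57.095, 30.224, 82.088, -0, 67.689, -10.227], TCP at [0.241, 0.577, 0.193] pointing down, gripper open.
Joint ranges: [-176.69, 176.69], [-43.24, 126.21], [12.49, 139.97], [-82, 262], [0, 151.66], [-163.58, 163.58]. Speed limits (degrees/s): [159.86, 159.86, 180, 180, 180, 180].

### API

Orientations are given as a 3x3 rotation matrix whose columns are the frame's x, y, z axes.
In Python, from rig import bot, vision, order gives the robot as it stands. The module is installed in compiled form; this text tells all that it offers.
- The arm moves only by the tool move_arm, never from a script. Its argument "moves" is a list of rows, each an object of numbers: "hand": the finger opening in mm, from 0 to 87; "x", "y", "z": the shift along the tool's x, y, z in units of 25 mm (1.0 is 25 mm); "wx", "wy", "wz": the turn, a rotation vector about the tool's x, y, z in degrees. In form: [{"hand": .., "x": .., "y": .., "z": .., "wx": .., "wy": .., "wz": ..}, ...]. A call has 1 to 20 rows; each row shifts and turns the commanded pose from where the row before left it, along the tool's axes as they then stand; what a row does not reach is not made up. A row lasts 1/10 s, in which the tool goes at most 50 mm and 8.59 degrees, less where a joint would pass 70% of its speed; a pose out of reach is approached as far as the arm can. A call is refused whole if a number of a shift passes 1 or a number of a turn 8.59, either way. A call with a gripper value outside its range is refused whole. The fingers move at their own pace and stop on an object; the grip force is fixed at half the most. Time passes only in rows, so rows that do not move let the fingers close. It gives the time, the measured TCP pose, the force and the opening at its end, in the units of the state.
- bot.read_state(): the state, without advancing time (a new reading comes with each control period).
- vision.capture(name): name is "scene" or "side" or "wrist"; returns a dict with "image" (420x560x3 uint8, red, green, blue), "z_map" (420x560 float32, m along the optical axis (not along the pixel's ray), 0 where there is no reading), "fx", "fy", "cx", "cy" (pixels), "pose" (4x4, takes a point from camera to world coordinates); the wrist camera has in their place "hand_eye" (4x4, takes a point from camera to tool coordinates, whose origin is the TCP and whose axes are the flange's). Camera axes: x right, y down, z forward; pixel columns grow to the right and rows downward; lengths in m; the calibration is good to about 2 mm. The wrist camera is an equidistant fisheye: a pixel r from the principal point sees the ray r / f radians off the axis. A picture is of the moment at which its call begins: read the wrist's pose just before it.
- order.hand_in(): hands the job in, once; it reports no verdict.
The state is a dict: "time_s": time; "joint_positions": joint angles; "qvel": joint speeds; "tau": joint torques, N m; "position": TCP position; "tcp_rot": TCP orientation; "force": force on the tool from outside, world axes, zero at the start; "moment": the same for the moment, N m; "opening": opening from 0.0 (shut) to 1.0 (fully open).
Only numpy, scipy, OpenCV 4.12 (cv2) and the standard library are available. Lean on these libraries where they do the work, as an engineer would, in place of code of your own. Each camera call takes 0.05 s, during which the arm holds its last target.

## Working session

There is one attempt and no reset: what is moved stays moved. The work goes in short steps, Python scripts to look and compute and a tool call to move; the robot and the scene stay as the last step left them, time stands still between calls to the robot, and variables do not carry over. Pictures are saved under pics/ and viewed, and the job is handed in when it is done.

Besides the shell and the picture viewer there is one more tool, called after "Call:" by a JSON object that holds its "api" and its "payload". move_arm: Moves the arm, as the interface text tells. Its arguments: {"type":"object","properties":{"moves":{"type":"array"}},"required":["moves"]}

```bash
mkdir -p pics; cat > h.py <<'E'
import numpy as np, cv2
from rig import bot, vision, order
def cap(n):
    s=bot.read_state(); c=vision.capture(n); return s,c
def save(c,name): cv2.imwrite('pics/'+name,c["image"][:,:,::-1])
def world(c,u,v,z=None):
    d=c["z_map"][int(v),int(u)] if z is None else z
    p=np.array([(u-c["cx"])/c["fx"]*d,(v-c["cy"])/c["fy"]*d,d,1]); return (c["pose"]@p)[:3]
def onplane(c,u,v,h):
    P=c["pose"]; r=P[:3,:3]@np.array([(u-c["cx"])/c["fx"],(v-c["cy"])/c["fy"],1]); o=P[:3,3]
    return o+r*(h-o[2])/r[2]
def proj(c,p):
    q=np.linalg.inv(c["pose"])@np.append(p,1); return q[0]/q[2]*c["fx"]+c["cx"],q[1]/q[2]*c["fy"]+c["cy"],q[2]
def cloud(c):
    v,u=np.mgrid[0:420,0:560]; d=c["z_map"]
    p=np.stack([(u-c["cx"])/c["fx"]*d,(v-c["cy"])/c["fy"]*d,d],-1)
    return p@c["pose"][:3,:3].T+c["pose"][:3,3]
E
python3 - <<'E'
from h import *
import pickle
for n in ["scene","side","wrist"]:
    s,c=cap(n); save(c,n+'1.png'); pickle.dump((s,c),open(n+'1.pkl','wb'))
    print(n,c["fx"],c["cx"],c["cy"],np.round(c.get("pose",c.get("hand_eye")),3))
print(s,bot.hold_point_z)
E
```

```text
scene 515.948352378438 279.1851305625788 206.2911117541532 [[ 0.889 -0.185  0.42   0.216]
 [-0.458 -0.394  0.797 -0.873]
 [ 0.017 -0.9   -0.435  0.582]
 [ 0.     0.     0.     1.   ]]
side 415.9460770670126 282.6465745145412 212.22933972742928 [[ 0.989 -0.059  0.134  0.517]
 [-0.146 -0.413  0.899 -0.946]
 [ 0.002 -0.909 -0.417  0.521]
 [ 0.     0.     0.     1.   ]]
wrist 325.19226210127806 275.71632960127766 210.1967711328546 [[ 0.    -0.965 -0.264  0.072]
 [ 1.     0.    -0.001 -0.001]
 [ 0.001 -0.264  0.965 -0.192]
 [ 0.     0.     0.     1.   ]]
{'time_s': 0.1, 'joint_positions': array([ 5.70944828e+01,  3.02750351e+01,  8.21493059e+01, -8.69495320e-04,
        6.76888824e+01, -1.02274371e+01]), 'qvel': array([-0.03210243, -0.11057092, -0.10103522, -0.07868891,  0.00894971,
       -0.01013075]), 'tau': array([ 1.45702330e-05, -4.40986562e+01, -1.77151912e+01,  6.34940621e-02,
        5.33860736e-02, -5.69791519e-05]), 'position': array([0.24055247, 0.57607417, 0.19175313]), 'tcp_rot': array([[-9.22687708e-01,  3.85546712e-01, -1.06175089e-03],
       [ 3.85548026e-01,  9.22686264e-01, -1.66671372e-03],
       [ 3.37066970e-04, -1.94721222e-03, -9.99998047e-01]]), 'force': array([-0.04823579, -0.39375675, -1.21709247]), 'moment': array([ 0.03571999, -0.02336636,  0.05952872]), 'opening': 0.9994046787863143} 0.0187
```

View pics/scene1.png

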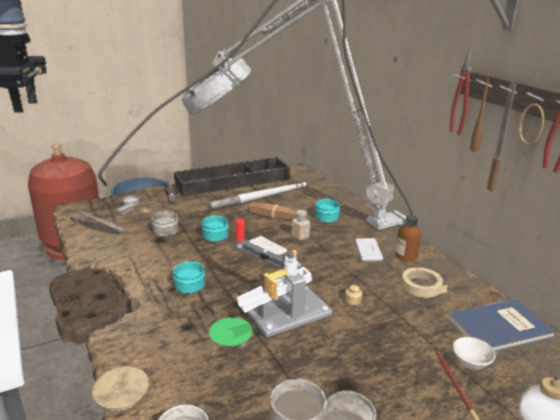

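View pics/side1.png

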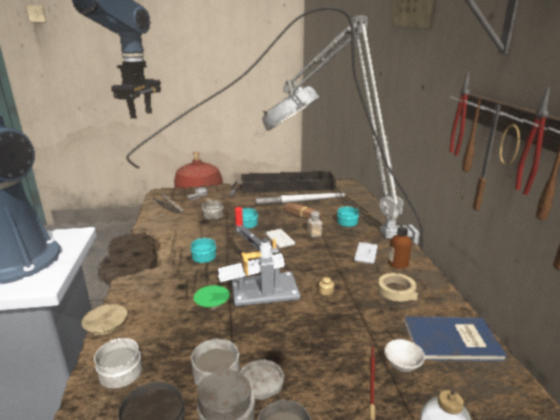

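View pics/wrist1.png

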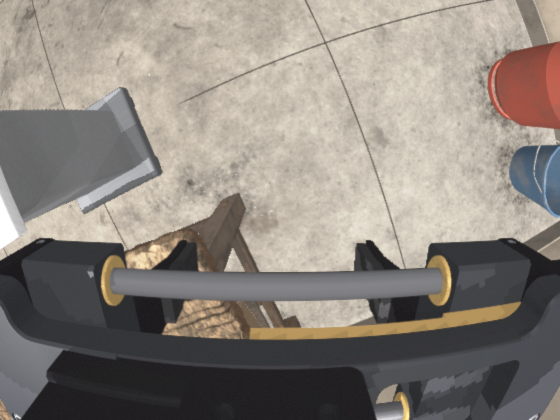

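Candidates for the tin in the scene image are the small grey one at (165,223), the turquoise look-alikes at (215,228), (189,277) and (327,210), and the larger grey tins at (298,400) and (185,412). I'll measure them.

```bash
python3 - <<'E'
from h import *
import pickle
s,c=pickle.load(open('scene1.pkl','rb')); s2,c2=pickle.load(open('side1.pkl','rb'))
W=cloud(c);W2=cloud(c2)
def crop(c,u0,u1,v0,v1,k,n): cv2.imwrite('pics/'+n,cv2.resize(c["image"][v0:v1,u0:u1,::-1],None,fx=k,fy=k,interpolation=cv2.INTER_CUBIC))
crop(c,140,260,190,300,5,'a.png'); crop(c,215,345,215,350,5,'b.png'); crop(c2,180,310,195,310,5,'c2.png')
# green disc
for cc,w in((c,W),(c2,W2)):
    im=cc["image"].astype(int); m=(im[...,1]>150)&(im[...,0]<90)&(im[...,2]<110)
    n,l,st,ce=cv2.connectedComponentsWithStats(m.astype(np.uint8)); i=1+np.argmax(st[1:,4]); 
    v,u=np.where(l==i); P=np.array([onplane(cc,a,b,0) for a,b in zip(u,v)]); print('disc',ce[i],P.min(0),P.max(0),(P.min(0)+P.max(0))/2,np.median(w[l==i],0))
    (_),_,_=0,0,0
    m=(im[...,0]>180)&(im[...,1]<60)&(im[...,2]<70)
    n,l,st,ce=cv2.connectedComponentsWithStats(m.astype(np.uint8)); i=1+np.argmax(st[1:,4]);v,u=np.where(l==i);q=w[l==i]
    print('red',ce[i],st[i],np.median(q,0),q.min(0),q.max(0))
# grey tin scene around (165,223)
for cc,w,b in((c,W,(145,185,205,245)),(c2,W2,(195,230,192,225)),(c2,W2,(90,145,335,390))):
    q=w[b[2]:b[3],b[0]:b[1]].reshape(-1,3); q=q[(q[:,2]>0.006)&(q[:,2]<.1)]
    print('tin',len(q),np.percentile(q,[2,50,98],axis=0))
    t=q[q[:,2]>np.percentile(q[:,2],95)-.004]; print(' rim',np.percentile(t,[2,98],axis=0),'top',np.percentile(q[:,2],98))
E
```

```text
disc [241.81481481 329.09259259] [ 0.47681681 -0.22805857  0.        ] [ 0.51129765 -0.1970477   0.        ] [ 0.49405723 -0.21255313  0.        ] [ 0.49325581 -0.21657737  0.00196238]
red [237.  227.5] [237 227   1   2   2] [ 0.53592972 -0.10171255  0.13572515] [ 0.53588917 -0.10176169  0.13472351] [ 0.53597027 -0.10166341  0.13672679]
disc [217.99526066 296.54976303] [ 0.46069219 -0.24648331  0.        ] [ 0.51059874 -0.19558162  0.        ] [ 0.48564547 -0.22103247  0.        ] [ 0.48954149 -0.21917333 -0.00083123]
red [236. 218.] [236 218   1   1   1] [ 0.53755472 -0.10445702  0.12312698] [ 0.53755472 -0.10445702  0.12312698] [ 0.53755472 -0.10445702  0.12312698]
tin 542 [[0.44755123 0.15602887 0.00768745]
 [0.47434751 0.17255989 0.02540543]
 [0.5028223  0.21634209 0.03865176]]
 rim [[0.44834373 0.15624492 0.03355278]
 [0.50298236 0.21680439 0.03929078]] top 0.038651760159537155
tin 340 [[0.42526962 0.15562939 0.00682618]
 [0.47329778 0.1756207  0.02233698]
 [0.5042963  0.34754411 0.03465483]]
 rim [[0.44799213 0.15589072 0.03021295]
 [0.50287423 0.21399098 0.03590368]] top 0.03465482639385718
tin 1808 [[ 0.29965709 -0.44028407  0.00785644]
 [ 0.33195508 -0.41053708  0.02612338]
 [ 0.36487287 -0.3737652   0.04222381]]
 rim [[ 0.29894431 -0.43829872  0.03716784]
 [ 0.36255185 -0.37319471  0.04309152]] top 0.04222380953809979
```

```bash
python3 -c "
import cv2,numpy as np
a=cv2.imread('pics/a.png');c=cv2.imread('pics/c2.png');print(a.shape,c.shape)"
```

```text
(550, 600, 3) (575, 650, 3)
```

View pics/a.png

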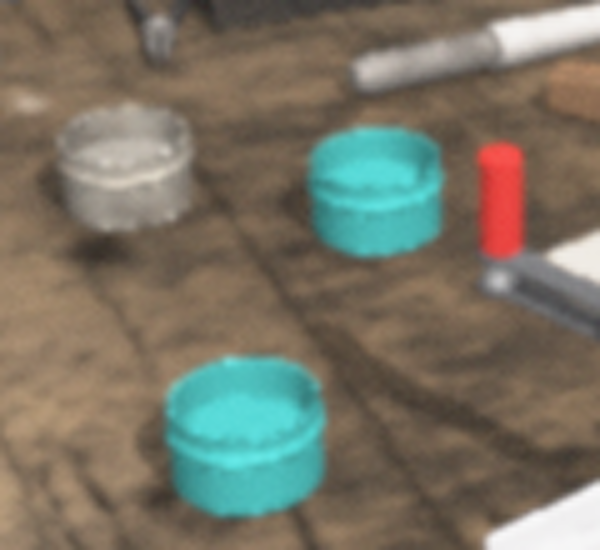

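View pics/b.png

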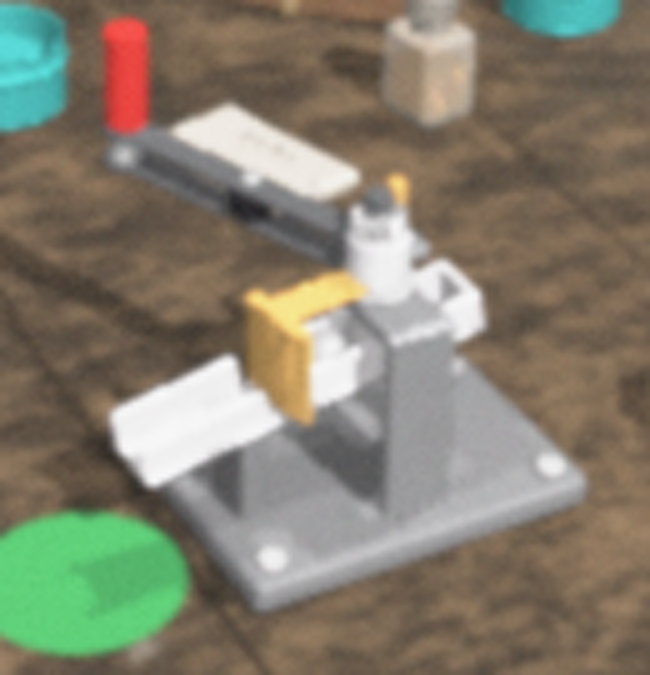

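The grey tin at (165,223) is about 60 mm across and about 36 mm tall, centred near (0.476, 0.186), so it is the right one. The grey tin at side pixel (118,362) is bigger (65 x 42 mm). Next is the feeder pose.

```bash
python3 - <<'E'
from h import *
import pickle
for n in('scene1','side1'):
    s,c=pickle.load(open(n+'.pkl','rb')); W=cloud(c)
    hsv=cv2.cvtColor(c["image"],cv2.COLOR_RGB2HSV).astype(int)
    m=(abs(hsv[...,0]-62)<12)&(hsv[...,1]>110)&(hsv[...,2]>60)
    k,l,st,ce=cv2.connectedComponentsWithStats(m.astype(np.uint8)); i=1+np.argmax(st[1:,4])
    v,u=np.where(l==i); P=np.array([onplane(c,a,b,0) for a,b in zip(u,v)])[:,:2]
    (ctr,r)=cv2.minEnclosingCircle(P.astype(np.float32)); print(n,'disc',ce[i],st[i],ctr,2*r,P.mean(0),np.ptp(P,axis=0), W[l==i][:,2].mean())
    m=((hsv[...,0]<6)|(hsv[...,0]>174))&(hsv[...,1]>180)&(hsv[...,2]>110)
    m[:190]=0;m[:, :200]=0;m[260:]=0; m[:,300:]=0
    k,l,st,ce=cv2.connectedComponentsWithStats(m.astype(np.uint8)); i=1+np.argmax(st[1:,4])
    q=W[l==i]; a=onplane(c,*ce[i],.126); R=np.linalg.norm
    print(' post',ce[i],st[i],np.median(q,0),q[:,2].min(),q[:,2].max(),'axis at z=.126',a)
    # base plate top: find height hist in the region
    D=np.array(ctr)
    q=W.reshape(-1,3); q=q[(R(q[:,:2]-D-[.11,.02],axis=1)<.12)&(q[:,2]>.006)&(q[:,2]<.16)]
    print(np.histogram(q[:,2],bins=np.arange(0,.16,.004)))
    np.save(n+'_q.npy',q)
E
```

```text
scene1 disc [230.47943723 331.17857143] [210 318  42  28 924] (0.4750901162624359, -0.20917533338069916) 0.07399831712245941 [ 0.47488156 -0.21027219] [0.0723861  0.07242134] 0.0033343888489808194
 post [239.77678571 230.63392857] [236 222   8  18 112] [ 0.53962607 -0.10527574  0.1305015 ] 0.11185838212204563 0.14706039865420634 axis at z=.126 [ 0.54271414 -0.09837051  0.126     ]
(array([   0,   80,  308, 1391,   74,   42,   42,   45,   39,   36,   45,
         81,  122,  157,  162,  165,  119,  128,  140,   94,   81,  116,
        150,  365,   63,   43,  252,  105,   47,   41,   29,   39,   16,
         16,   18,   18,   33,    3,    0]), array([0.   , 0.004, 0.008, 0.012, 0.016, 0.02 , 0.024, 0.028, 0.032,
       0.036, 0.04 , 0.044, 0.048, 0.052, 0.056, 0.06 , 0.064, 0.068,
       0.072, 0.076, 0.08 , 0.084, 0.088, 0.092, 0.096, 0.1  , 0.104,
       0.108, 0.112, 0.116, 0.12 , 0.124, 0.128, 0.132, 0.136, 0.14 ,
       0.144, 0.148, 0.152, 0.156]))
side1 disc [211.152513   295.70017331] [194 285  35  22 577] (0.47521302103996277, -0.21352921426296234) 0.07524731010198593 [ 0.4754903  -0.21518924] [0.07063008 0.07233018] 0.003642605507525422
 post [238.02531646 215.40506329] [236 208   5  16  79] [ 0.54206758 -0.10681823  0.13116203] 0.11102394871971077 0.5210610813859887 axis at z=.126 [ 0.5425041  -0.09761272  0.126     ]
(array([   0,   56, 1066,  146,   34,   39,   37,   43,   36,   37,   58,
         70,  112,  132,  132,   95,  113,  102,   64,   57,   48,  134,
        183,   77,   38,   71,  145,   29,   32,   23,   31,   10,   10,
         12,   11,   16,   10,    0,    0]), array([0.   , 0.004, 0.008, 0.012, 0.016, 0.02 , 0.024, 0.028, 0.032,
       0.036, 0.04 , 0.044, 0.048, 0.052, 0.056, 0.06 , 0.064, 0.068,
       0.072, 0.076, 0.08 , 0.084, 0.088, 0.092, 0.096, 0.1  , 0.104,
       0.108, 0.112, 0.116, 0.12 , 0.124, 0.128, 0.132, 0.136, 0.14 ,
       0.144, 0.148, 0.152, 0.156]))
```

```bash
python3 - <<'E'
from h import *
for n,a,b in(('scene1',.009,.017),('side1',.007,.013)):
    q=np.load(n+'_q.npy'); t=q[(q[:,2]>a)&(q[:,2]<b)]
    # keep main cluster via grid
    print(n,len(t),cv2.minAreaRect(t[:,:2].astype(np.float32)),np.median(t,0))
    H,xe,ye=np.histogram2d(t[:,0],t[:,1],bins=[np.arange(.38,.72,.005),np.arange(-.33,-.05,.005)])
    m=(H>0).astype(np.uint8); k,l,st,ce=cv2.connectedComponentsWithStats(m,connectivity=4); i=1+np.argmax(st[1:,4])
    ix=np.digitize(t[:,0],xe)-1; iy=np.digitize(t[:,1],ye)-1
    ok=(ix>=0)&(ix<m.shape[0])&(iy>=0)&(iy<m.shape[1]); t=t[ok][l[ix[ok],iy[ok]]==i]
    print(' comp',len(t),cv2.minAreaRect(t[:,:2].astype(np.float32)))
    # trough: points z .041-.09
    # arm points z ~.1
    r=q[(q[:,2]>.1)&(q[:,2]<.109)]; print(cv2.minAreaRect(r[:,:2].astype(np.float32)), np.percentile(r,[2,98],axis=0))
E
```

```text
scene1 1698 ((0.6079381108283997, -0.21131399273872375), (0.17922630906105042, 0.09129033237695694), 3.357344627380371) [ 0.57811241 -0.22591431  0.01319482]
 comp 1695 ((0.5875369906425476, -0.21262989938259125), (0.13833992183208466, 0.0910525768995285), 3.3573451042175293)
((0.578572690486908, -0.15271319448947906), (0.04549901932477951, 0.1367841362953186), 22.133317947387695) [[ 0.53617594 -0.22031122  0.10045978]
 [ 0.61008581 -0.10132899  0.10883886]]
side1 1179 ((0.5873916745185852, -0.21227920055389404), (0.134519562125206, 0.0929388776421547), 1.6441653966903687) [ 0.57573259 -0.22553479  0.01048786]
 comp 1179 ((0.5873916745185852, -0.21227920055389404), (0.134519562125206, 0.0929388776421547), 1.6441653966903687)
((0.5793750882148743, -0.1555951088666916), (0.04484812915325165, 0.1346764713525772), 22.065841674804688) [[ 0.5375381  -0.22202405  0.10111463]
 [ 0.61278102 -0.10504248  0.10785322]]
```

```bash
python3 - <<'E'
from h import *
import pickle
# overlay predicted feeder for several yaw values
s,c=pickle.load(open('scene1.pkl','rb'))
for deg in (2,8):
    y=np.radians(deg); R=np.array([[np.cos(y),-np.sin(y)],[np.sin(y),np.cos(y)]]); D=np.array([.475,-.2115])
    im=c["image"][:,:,::-1].copy(); k=5; im=cv2.resize(im[215:350,200:345],None,fx=k,fy=k)
    def P(x,yy,z): 
        w=R@[x,yy]+D; u,v,_=proj(c,np.array([*w,z])); return int((u-200+.5)*k),int((v-215+.5)*k)
    for poly in ([(.045,-.045,.01),(.18,-.045,.01),(.18,.045,.01),(.045,.045,.01)],[(.02,-.0125,.057),(.02,.0125,.057),(.02,.0125,.041),(.02,-.0125,.041)]):
        cv2.polylines(im,[np.array([P(*p) for p in poly])],True,(255,0,255),1)
    cv2.line(im,P(.071,.1117,.106),P(.071,.1117,.146),(255,0,0),1); cv2.circle(im,P(.115,0,.097),4,(0,255,255),1)
    cv2.imwrite(f'pics/ov{deg}.png',im)
E
```

```text
(no output)
```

View pics/ov2.png

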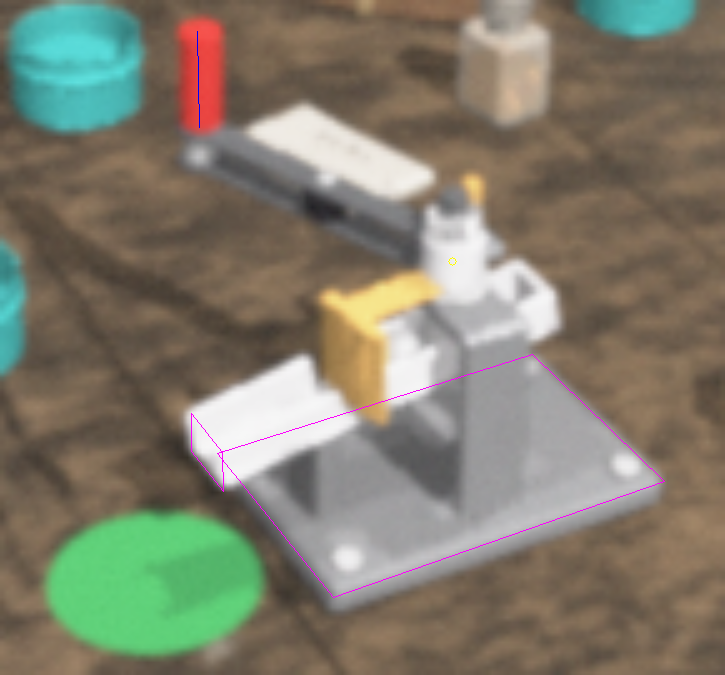

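Yaw of about 1–2° with the disc at about (0.475, -0.212) overlays well: the lip, base and post lines all match. Next I'll check the neighbours' positions.

```bash
python3 - <<'E'
from h import *
import pickle
s,c=pickle.load(open('scene1.pkl','rb')); s2,c2=pickle.load(open('side1.pkl','rb'))
for cc in(c,c2):
    W=cloud(cc); hsv=cv2.cvtColor(cc["image"],cv2.COLOR_RGB2HSV).astype(int)
    m=(abs(hsv[...,0]-91)<10)&(hsv[...,1]>120)
    k,l,st,ce=cv2.connectedComponentsWithStats(m.astype(np.uint8))
    for i in range(1,k):
        if st[i,4]>150:
            q=W[l==i]; print(ce[i].round(),((np.percentile(q,3,axis=0)+np.percentile(q,97,axis=0))/2).round(3))
W=cloud(c)
print(W[353-59,353] , W[295,353].round(3),W[230,300].round(3))
# approach: tool axes
s=bot.read_state(); R=s["tcp_rot"]; d=np.array([.4757,.1862,.12])-s["position"]; print(R.T@d/.025)
E
```

```text
[327. 210.] [0.855 0.085 0.022]
[215. 228.] [0.571 0.115 0.022]
[189. 277.] [ 0.453 -0.051  0.022]
[347. 216.] [0.854 0.083 0.02 ]
[250. 218.] [0.581 0.114 0.019]
[203. 250.] [ 0.456 -0.052  0.019]
[ 0.70914138 -0.23696518  0.02158665] [ 0.708 -0.239  0.021] [0.736 0.012 0.028]
[-14.68999785 -10.76158867   2.88991482]
```

Call:
{"api": "move_arm", "payload": {"moves": [{"hand": 87, "x": -0.5, "y": -0.36}, {"x": -1, "y": -0.73}, {"x": -1, "y": -0.73}, {"x": -1, "y": -0.73}, {"x": -1, "y": -0.73}, {"x": -1, "y": -0.73}, {"x": -1, "y": -0.73}, {"x": -1, "y": -0.73}, {"x": -1, "y": -0.73}, {"x": -1, "y": -0.73}, {"x": -1, "y": -0.73}, {"x": -1, "y": -0.73}, {"x": -1, "y": -0.73}, {"x": -1, "y": -0.73}, {"x": -1, "y": -0.73}, {"x": -0.2, "y": -0.2, "wz": -7.9}, {"wz": -7.9}, {"wz": -7.9}, {}]}}

```text
schema error: expected keys hand, x, y, z, wx, wy, wz
```

```bash
cat >> h.py <<'E'
def wproj(s,c,p):
    T=np.eye(4);T[:3,:3]=s["tcp_rot"];T[:3,3]=s["position"];M=np.linalg.inv(T@c["hand_eye"])
    q=M@np.append(p,1); r=np.hypot(q[0],q[1]); th=np.arctan2(r,q[2]); return c["cx"]+c["fx"]*th*q[0]/r, c["cy"]+c["fy"]*th*q[1]/r
def wplane(s,c,u,v,h):
    x=(u-c["cx"])/c["fx"];y=(v-c["cy"])/c["fy"];th=np.hypot(x,y);d=np.array([x/th*np.sin(th),y/th*np.sin(th),np.cos(th)])
    H=c["hand_eye"];o=s["position"]+s["tcp_rot"]@H[:3,3];d=s["tcp_rot"]@H[:3,:3]@d; return o+d*(h-o[2])/d[2]
E
python3 - <<'E'
from h import *
import pickle
s,c=cap("wrist"); pickle.dump((s,c),open('w2.pkl','wb'))
print(s["position"],s["tcp_rot"].round(3),s["joint_positions"].round(1),s["time_s"])
im=c["image"][:,:,::-1].copy()
for a in np.linspace(0,2*np.pi,60):
    u,v=wproj(s,c,np.array([.4757+.03*np.cos(a),.186+.03*np.sin(a),.036])); cv2.circle(im,(int(u),int(v)),1,(255,0,255),-1)
cv2.imwrite('pics/w2.png',im)
E
```

```text
[0.24063172 0.57613738 0.19187764] [[-0.923  0.386 -0.001]
 [ 0.386  0.923 -0.001]
 [ 0.    -0.002 -1.   ]] [ 57.1  30.3  82.1  -0.   67.7 -10.2] 0.15
```

View pics/w2.png

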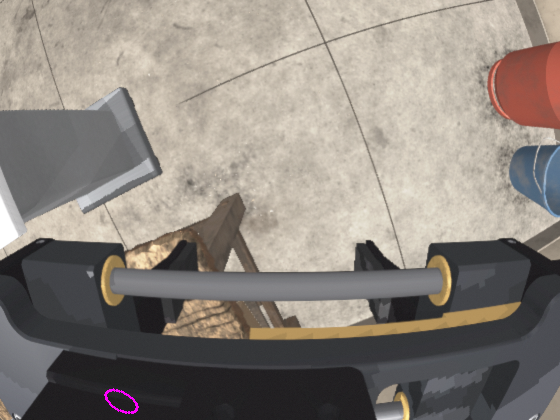

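All seven keys are required in every row, so I'll write them in full.

Call:
{"api": "move_arm", "payload": {"moves": [{"hand": 87, "x": -0.5, "y": -0.36, "z": 0, "wx": 0, "wy": 0, "wz": 0}, {"hand": 87, "x": -1, "y": -0.73, "z": 0, "wx": 0, "wy": 0, "wz": 0}, {"hand": 87, "x": -1, "y": -0.73, "z": 0, "wx": 0, "wy": 0, "wz": 0}, {"hand": 87, "x": -1, "y": -0.73, "z": 0, "wx": 0, "wy": 0, "wz": 0}, {"hand": 87, "x": -1, "y": -0.73, "z": 0, "wx": 0, "wy": 0, "wz": 0}, {"hand": 87, "x": -1, "y": -0.73, "z": 0, "wx": 0, "wy": 0, "wz": 0}, {"hand": 87, "x": -1, "y": -0.73, "z": 0, "wx": 0, "wy": 0, "wz": 0}, {"hand": 87, "x": -1, "y": -0.73, "z": 0, "wx": 0, "wy": 0, "wz": 0}, {"hand": 87, "x": -1, "y": -0.73, "z": 0, "wx": 0, "wy": 0, "wz": 0}, {"hand": 87, "x": -1, "y": -0.73, "z": 0, "wx": 0, "wy": 0, "wz": 0}, {"hand": 87, "x": -1, "y": -0.73, "z": 0, "wx": 0, "wy": 0, "wz": 0}, {"hand": 87, "x": -1, "y": -0.73, "z": 0, "wx": 0, "wy": 0, "wz": 0}, {"hand": 87, "x": -1, "y": -0.73, "z": 0, "wx": 0, "wy": 0, "wz": 0}, {"hand": 87, "x": -1, "y": -0.73, "z": 0, "wx": 0, "wy": 0, "wz": 0}, {"hand": 87, "x": -1, "y": -0.73, "z": 0, "wx": 0, "wy": 0, "wz": 0}, {"hand": 87, "x": -0.2, "y": -0.2, "z": 0, "wx": 0, "wy": 0, "wz": -7.9}, {"hand": 87, "x": 0, "y": 0, "z": 0, "wx": 0, "wy": 0, "wz": -7.9}, {"hand": 87, "x": 0, "y": 0, "z": 0, "wx": 0, "wy": 0, "wz": -7.9}, {"hand": 87, "x": 0, "y": 0, "z": 0, "wx": 0, "wy": 0, "wz": 0}]}}

```text
time_s: 2.1
position: [0.4758, 0.1852, 0.1926]
tcp_rot: [[-1.0, -0.017, -0.0], [-0.017, 1.0, -0.0], [0.0, -0.0, -1.0]]
force: [-0.4, 0.2, 0.5]
opening: 0.999
```

```bash
python3 - <<'E'
from h import *
import pickle
s,c=cap("wrist"); pickle.dump((s,c),open('w2.pkl','wb'))
print(s["position"],s["tcp_rot"].round(3),s["joint_positions"].round(1),s["time_s"])
im=c["image"][:,:,::-1].copy()
for a in np.linspace(0,2*np.pi,60):
    u,v=wproj(s,c,np.array([.4757+.03*np.cos(a),.186+.03*np.sin(a),.036])); cv2.circle(im,(int(u),int(v)),1,(255,0,255),-1)
cv2.imwrite('pics/w3.png',im)
E
```

```text
[0.47580082 0.18517754 0.1926404 ] [[-1.    -0.017 -0.   ]
 [-0.017  1.    -0.   ]
 [ 0.    -0.    -1.   ]] [  8.7  21.5  98.3  -0.   60.3 -82.2] 2.1
```

View pics/w3.png

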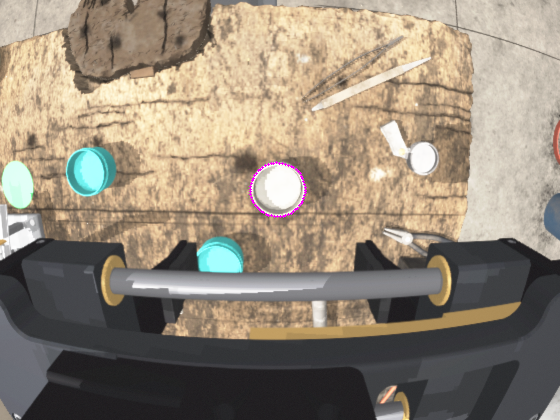

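The overlay ring coincides with the grey tin's rim at wrist pixel (278,190), so the tin is centred between the fingers. I'll descend and grip.

Call:
{"api": "move_arm", "payload": {"moves": [{"hand": 87, "x": 0, "y": 0.04, "z": 0.6, "wx": 0, "wy": 0, "wz": 0}, {"hand": 87, "x": 0, "y": 0, "z": 1, "wx": 0, "wy": 0, "wz": 0}, {"hand": 87, "x": 0, "y": 0, "z": 1, "wx": 0, "wy": 0, "wz": 0}, {"hand": 87, "x": 0, "y": 0, "z": 1, "wx": 0, "wy": 0, "wz": 0}, {"hand": 87, "x": 0, "y": 0, "z": 1, "wx": 0, "wy": 0, "wz": 0}, {"hand": 87, "x": 0, "y": 0, "z": 1, "wx": 0, "wy": 0, "wz": 0}, {"hand": 87, "x": 0, "y": 0, "z": 1, "wx": 0, "wy": 0, "wz": 0}, {"hand": 87, "x": 0, "y": 0, "z": 0.5, "wx": 0, "wy": 0, "wz": 0}, {"hand": 87, "x": 0, "y": 0, "z": 0.3, "wx": 0, "wy": 0, "wz": 0}, {"hand": 87, "x": 0, "y": 0, "z": 0, "wx": 0, "wy": 0, "wz": 0}, {"hand": 50, "x": 0, "y": 0, "z": 0, "wx": 0, "wy": 0, "wz": 0}, {"hand": 50, "x": 0, "y": 0, "z": 0, "wx": 0, "wy": 0, "wz": 0}, {"hand": 50, "x": 0, "y": 0, "z": 0, "wx": 0, "wy": 0, "wz": 0}, {"hand": 50, "x": 0, "y": 0, "z": 0, "wx": 0, "wy": 0, "wz": 0}, {"hand": 50, "x": 0, "y": 0, "z": 0, "wx": 0, "wy": 0, "wz": 0}, {"hand": 50, "x": 0, "y": 0, "z": 0, "wx": 0, "wy": 0, "wz": 0}]}}

```text
time_s: 3.75
position: [0.4762, 0.1873, 0.0078]
tcp_rot: [[-1.0, -0.018, 0.0], [-0.018, 1.0, 0.0], [-0.0, 0.0, -1.0]]
force: [0.1, 0.7, -0.6]
opening: 0.599
```

Call:
{"api": "move_arm", "payload": {"moves": [{"hand": 40, "x": 0, "y": 0, "z": 0, "wx": 0, "wy": 0, "wz": 0}, {"hand": 40, "x": 0, "y": 0, "z": 0, "wx": 0, "wy": 0, "wz": 0}, {"hand": 40, "x": 0, "y": 0, "z": 0, "wx": 0, "wy": 0, "wz": 0}, {"hand": 40, "x": 0, "y": 0, "z": -0.4, "wx": 0, "wy": 0, "wz": 0}, {"hand": 40, "x": 0, "y": 0, "z": -1, "wx": 0, "wy": 0, "wz": 0}, {"hand": 40, "x": 0, "y": 0, "z": 0, "wx": 0, "wy": 0, "wz": 0}]}}

```text
time_s: 4.35
position: [0.4782, 0.1877, 0.0453]
tcp_rot: [[-1.0, -0.018, 0.005], [-0.018, 1.0, 0.001], [-0.005, 0.001, -1.0]]
force: [0.7, 0.2, 0.7]
opening: 0.46
```

```bash
python3 - <<'E'
from h import *
s,c=cap("scene"); save(c,'s4.png'); 
cv2.imwrite('pics/s4c.png',cv2.resize(c["image"][120:300,80:300,::-1],None,fx=3,fy=3))
s,c=cap("wrist"); save(c,'w4.png'); print(s["opening"])
E
```

```text
0.4575080852331011
```

View pics/s4c.png

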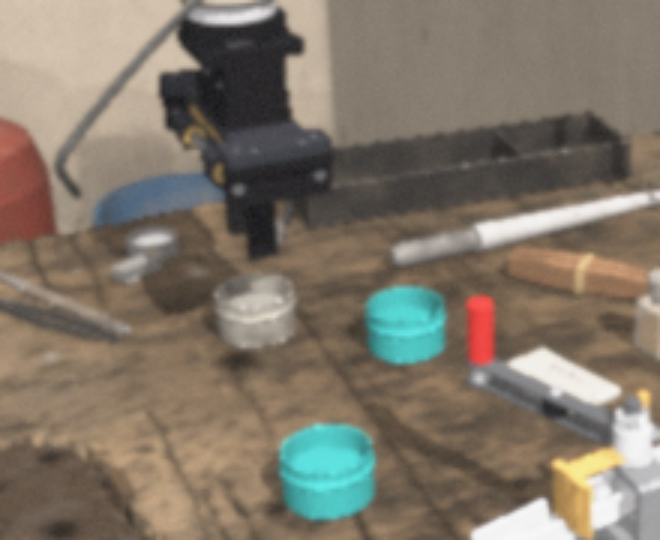

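View pics/w4.png

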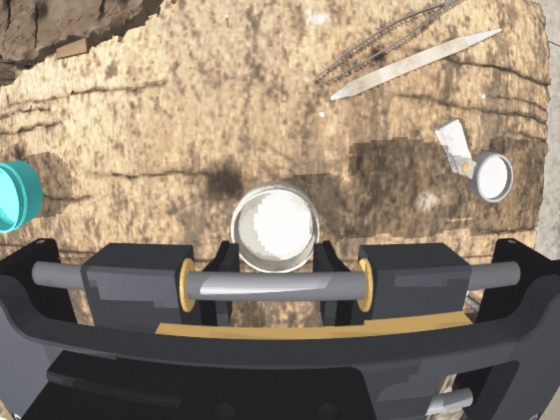

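The fingers closed behind the tin, which hasn't moved (still at scene (165,223)). Next I'll check where the reported TCP projects in both cameras.

```bash
python3 - <<'E'
from h import *
s=bot.read_state(); p=s["position"]; print(p)
for n in("scene","side","wrist"):
    s,c=cap(n); im=c["image"][:,:,::-1].copy()
    f=(lambda q:wproj(s,c,q)) if n=="wrist" else (lambda q:proj(c,q)[:2])
    k=1 if n=="wrist" else 3
    im=cv2.resize(im,None,fx=k,fy=k)
    for q,col in((p,(0,0,255)),(p+[0,0,.0187],(255,0,0)),(p+[0,0,.1],(0,255,0)),(np.array([.476,.187,.036]),(255,0,255))):
        u,v=f(q); cv2.circle(im,(int((u+.5)*k),int((v+.5)*k)),4,col,2)
    if n!="wrist":
        u,v=f(p); u=int(u*3);v=int(v*3); im=im[max(0,v-280):v+280,max(0,u-300):u+300]
    else:
        print(f(p))
    cv2.imwrite(f'pics/t_{n}.png',im)
    if n!="wrist":
        W=cloud(c); u,v=f(p); b=W[int(v)-40:int(v)+10,int(u)-25:int(u)+45].reshape(-1,3); b=b[(b[:,2]>.03)&(b[:,2]<.075)]; print(n,len(b),np.percentile(b,[5,25,50,75,95],axis=0).round(3))
E
```

```text
[0.4766329  0.18743478 0.04344403]
scene 258 [[0.452 0.139 0.031]
 [0.476 0.168 0.033]
 [0.5   0.209 0.035]
 [0.599 0.35  0.037]
 [0.635 0.354 0.039]]
side 168 [[0.454 0.139 0.03 ]
 [0.482 0.161 0.032]
 [0.574 0.212 0.034]
 [0.593 0.355 0.035]
 [0.616 0.439 0.039]]
(np.float64(278.2340622698963), np.float64(243.16970490285715))
```

View pics/t_scene.png

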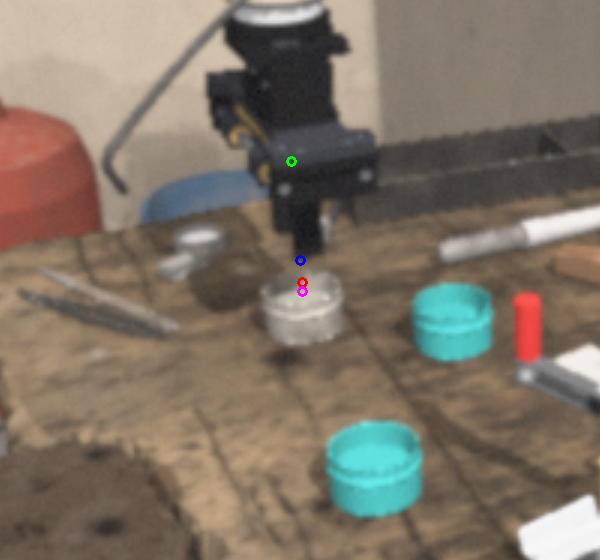

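View pics/t_side.png

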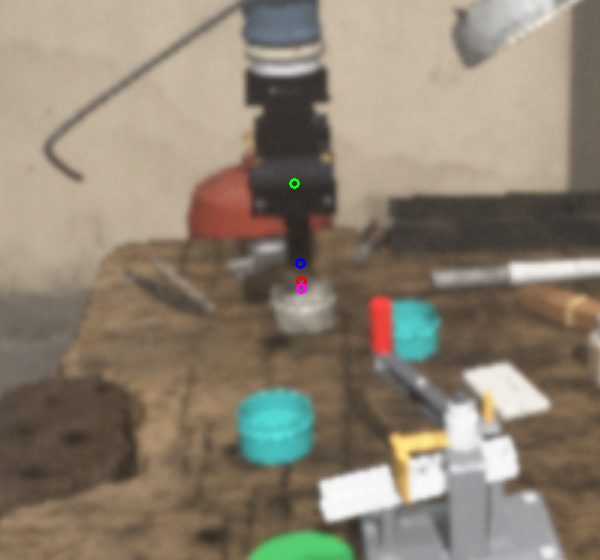

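View pics/t_wrist.png

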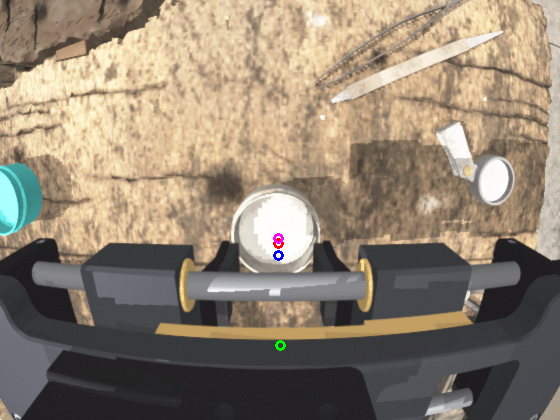

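```bash
cat >> h.py <<'E'
def wcloud(c):
    v,u=np.mgrid[0:420,0:560]; x=(u-c["cx"])/c["fx"];y=(v-c["cy"])/c["fy"];th=np.hypot(x,y)+1e-9; d=c["z_map"]
    p=np.stack([x/th*np.tan(th)*d,y/th*np.tan(th)*d,d],-1); H=c["hand_eye"]; return p@H[:3,:3].T+H[:3,3]
E
python3 - <<'E'
from h import *
s,c=cap("wrist"); T=wcloud(c)
for u in (200,210,215,222,228,330,335,345):
    print(u,[(v,*(1000*T[v,u]).round().astype(int)) for v in (235,242,248,256,264,300,310)])
print(s["position"],(s["position"]+T[190,250]@s["tcp_rot"].T))
print((s["position"]+T[225,278]@s["tcp_rot"].T))
s,c=cap("scene");W=cloud(c)
for v in range(192,216,2): print(v,[(u,*(1000*W[v,u]).round().astype(int)) for u in range(160,182,4)])
E
```

```text
200 [(235, np.int64(-11), np.int64(-60), np.int64(42)), (242, np.int64(-18), np.int64(-61), np.int64(43)), (248, np.int64(-22), np.int64(-61), np.int64(42)), (256, np.int64(-30), np.int64(-62), np.int64(43)), (264, np.int64(-36), np.int64(-62), np.int64(42)), (300, np.int64(14), np.int64(-27), np.int64(-96)), (310, np.int64(14), np.int64(-26), np.int64(-101))]
210 [(235, np.int64(-11), np.int64(-52), np.int64(41)), (242, np.int64(-17), np.int64(-53), np.int64(43)), (248, np.int64(-22), np.int64(-53), np.int64(42)), (256, np.int64(-29), np.int64(-53), np.int64(42)), (264, np.int64(12), np.int64(-31), np.int64(-61)), (300, np.int64(9), np.int64(-26), np.int64(-87)), (310, np.int64(5), np.int64(-26), np.int64(-89))]
215 [(235, np.int64(-12), np.int64(-49), np.int64(43)), (242, np.int64(-18), np.int64(-49), np.int64(44)), (248, np.int64(-22), np.int64(-49), np.int64(42)), (256, np.int64(12), np.int64(-30), np.int64(-51)), (264, np.int64(12), np.int64(-29), np.int64(-60)), (300, np.int64(4), np.int64(-26), np.int64(-78)), (310, np.int64(0), np.int64(-26), np.int64(-80))]
222 [(235, np.int
[... 4875 characters left out ...]
), np.int64(284), np.int64(1)), (180, np.int64(539), np.int64(279), np.int64(1))]
212 [(160, np.int64(472), np.int64(212), np.int64(40)), (164, np.int64(482), np.int64(212), np.int64(38)), (168, np.int64(492), np.int64(213), np.int64(35)), (172, np.int64(498), np.int64(202), np.int64(39)), (176, np.int64(526), np.int64(269), np.int64(3)), (180, np.int64(535), np.int64(265), np.int64(3))]
214 [(160, np.int64(473), np.int64(217), np.int64(32)), (164, np.int64(482), np.int64(215), np.int64(31)), (168, np.int64(490), np.int64(208), np.int64(32)), (172, np.int64(498), np.int64(203), np.int64(33)), (176, np.int64(504), np.int64(190), np.int64(38)), (180, np.int64(533), np.int64(258), np.int64(1))]
```

```bash
python3 - <<'E'
from h import *
import pickle
def an(c):
    T=wcloud(c)*1000
    m=(abs(T[...,0])<20)&(abs(T[...,1])<75)&(T[...,2]<5)&(T[...,2]>-70)&(c["z_map"]>0)
    q=T[m]; 
    for lo in range(-70,5,6):
        r=q[(q[:,2]>=lo)&(q[:,2]<lo+6)]
        if len(r): print(lo,len(r),'x',r[:,0].min().round(),r[:,0].max().round(),'yL',r[r[:,1]<0][:,1].min().round() if (r[:,1]<0).any() else None,r[r[:,1]<0][:,1].max().round() if (r[:,1]<0).any() else None,'yR',r[r[:,1]>0][:,1].min().round() if (r[:,1]>0).any() else None,r[r[:,1]>0][:,1].max().round() if (r[:,1]>0).any() else None)
print('open');an(pickle.load(open('w2.pkl','rb'))[1])
print('40');an(cap("wrist")[1])
E
```

```text
open
-70 176 x -9.0 12.0 yL -57.0 -44.0 yR 42.0 54.0
-64 295 x -9.0 12.0 yL -56.0 -45.0 yR 42.0 53.0
-58 295 x -9.0 12.0 yL -55.0 -45.0 yR 42.0 52.0
-52 297 x 1.0 12.0 yL -54.0 -44.0 yR 42.0 51.0
-46 287 x -1.0 12.0 yL -54.0 -44.0 yR 42.0 51.0
-40 281 x -4.0 12.0 yL -54.0 -44.0 yR 42.0 51.0
-34 222 x -6.0 12.0 yL -54.0 -44.0 yR 42.0 51.0
40
-70 138 x -9.0 13.0 yL -33.0 -21.0 yR 18.0 30.0
-64 263 x -9.0 13.0 yL -34.0 -22.0 yR 19.0 31.0
-58 303 x 4.0 12.0 yL -31.0 -21.0 yR 18.0 29.0
-52 253 x 2.0 12.0 yL -30.0 -21.0 yR 18.0 27.0
-46 234 x -1.0 12.0 yL -30.0 -21.0 yR 19.0 27.0
-40 225 x -3.0 12.0 yL -30.0 -21.0 yR 19.0 27.0
-34 178 x -5.0 12.0 yL -30.0 -21.0 yR 19.0 27.0
2 5 x -16.0 10.0 yL -29.0 -23.0 yR 26.0 26.0
```

Scene and wrist depth agree that the real fingertips are about 31 mm short of the reported TCP (tool z about -31 mm, parallel fingers). So the fingers shut just above the rim. I'll allow for 31 mm from here: tip height = TCP z + 0.031. Now I'll reopen and descend.

Call:
{"api": "move_arm", "payload": {"moves": [{"hand": 87, "x": 0, "y": 0, "z": 0, "wx": 0, "wy": 0, "wz": 0}, {"hand": 87, "x": 0, "y": 0, "z": 0, "wx": 0, "wy": 0, "wz": 0}, {"hand": 87, "x": 0, "y": 0, "z": 0, "wx": 0, "wy": 0, "wz": 0}, {"hand": 87, "x": 0, "y": 0, "z": 0, "wx": 0, "wy": 0, "wz": 0}, {"hand": 87, "x": 0, "y": 0, "z": 0, "wx": 0, "wy": 0, "wz": 0}, {"hand": 87, "x": 0, "y": 0, "z": 0, "wx": 0, "wy": 0, "wz": 0}, {"hand": 87, "x": 0, "y": 0, "z": 0, "wx": 0, "wy": 0, "wz": 0}, {"hand": 87, "x": 0, "y": 0, "z": 0, "wx": 0, "wy": 0, "wz": 0}, {"hand": 87, "x": 0, "y": 0, "z": 0.6, "wx": 0, "wy": 0, "wz": 0}, {"hand": 87, "x": 0, "y": 0, "z": 0.6, "wx": 0, "wy": 0, "wz": 0}, {"hand": 87, "x": 0, "y": 0, "z": 0.6, "wx": 0, "wy": 0, "wz": 0}, {"hand": 87, "x": 0, "y": 0, "z": 0.5, "wx": 0, "wy": 0, "wz": 0}, {"hand": 87, "x": 0, "y": 0, "z": 0.3, "wx": 0, "wy": 0, "wz": 0}, {"hand": 87, "x": 0, "y": 0, "z": 0, "wx": 0, "wy": 0, "wz": 0}]}}

```text
time_s: 6.15
position: [0.4755, 0.1872, -0.0233]
tcp_rot: [[-1.0, -0.018, -0.002], [-0.018, 1.0, -0.0], [0.002, -0.0, -1.0]]
force: [-0.7, 0.6, 0.1]
opening: 0.998
```

Call:
{"api": "move_arm", "payload": {"moves": [{"hand": 45, "x": 0, "y": 0, "z": 0, "wx": 0, "wy": 0, "wz": 0}, {"hand": 45, "x": 0, "y": 0, "z": 0, "wx": 0, "wy": 0, "wz": 0}, {"hand": 45, "x": 0, "y": 0, "z": 0, "wx": 0, "wy": 0, "wz": 0}, {"hand": 45, "x": 0, "y": 0, "z": 0, "wx": 0, "wy": 0, "wz": 0}, {"hand": 45, "x": 0, "y": 0, "z": 0, "wx": 0, "wy": 0, "wz": 0}, {"hand": 45, "x": 0, "y": 0, "z": 0, "wx": 0, "wy": 0, "wz": 0}, {"hand": 45, "x": 0, "y": 0, "z": 0, "wx": 0, "wy": 0, "wz": 0}, {"hand": 45, "x": 0, "y": 0, "z": 0, "wx": 0, "wy": 0, "wz": 0}, {"hand": 45, "x": 0, "y": 0, "z": -0.6, "wx": 0, "wy": 0, "wz": 0}, {"hand": 45, "x": 0, "y": 0, "z": -1, "wx": 0, "wy": 0, "wz": 0}, {"hand": 45, "x": 0, "y": 0, "z": 0, "wx": 0, "wy": 0, "wz": 0}]}}

```text
time_s: 7.25
position: [0.4777, 0.1877, 0.0194]
tcp_rot: [[-1.0, -0.018, 0.004], [-0.018, 1.0, 0.001], [-0.004, 0.001, -1.0]]
force: [-0.2, 0.6, -0.3]
opening: 0.674
```

```bash
python3 - <<'E'
from h import *
s,c=cap("scene")
cv2.imwrite('pics/s5c.png',cv2.resize(c["image"][120:300,80:300,::-1],None,fx=3,fy=3))
E
```

```text
(no output)
```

View pics/s5c.png

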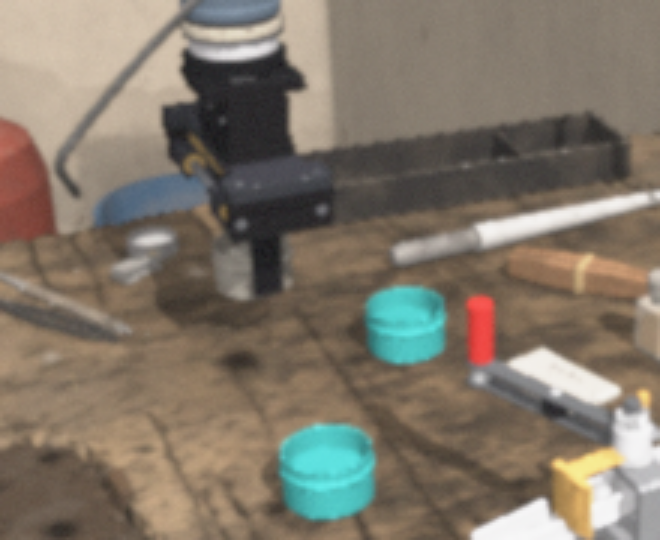

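The tin is gripped (opening 0.674, about 59 mm) and lifted. I'll carry it over to in front of the disc.

Call:
{"api": "move_arm", "payload": {"moves": [{"hand": 45, "x": 0.5, "y": 0, "z": -1, "wx": 0, "wy": 0, "wz": 0}, {"hand": 45, "x": 0.8, "y": -0.2, "z": -0.6, "wx": 0, "wy": 0, "wz": 0}, {"hand": 45, "x": 0.4, "y": -0.7, "z": 0, "wx": 0, "wy": 0, "wz": 0}, {"hand": 45, "x": 0, "y": -1, "z": 0, "wx": 0, "wy": 0, "wz": 0}, {"hand": 45, "x": 0, "y": -1, "z": 0, "wx": 0, "wy": 0, "wz": 0}, {"hand": 45, "x": 0, "y": -1, "z": 0, "wx": 0, "wy": 0, "wz": 0}, {"hand": 45, "x": 0, "y": -1, "z": 0, "wx": 0, "wy": 0, "wz": 0}, {"hand": 45, "x": 0, "y": -1, "z": 0, "wx": 0, "wy": 0, "wz": 0}, {"hand": 45, "x": 0, "y": -1, "z": 0, "wx": 0, "wy": 0, "wz": 0}, {"hand": 45, "x": 0, "y": -1, "z": 0, "wx": 0, "wy": 0, "wz": 0}, {"hand": 45, "x": 0, "y": -1, "z": 0, "wx": 0, "wy": 0, "wz": 0}, {"hand": 45, "x": 0, "y": -1, "z": 0, "wx": 0, "wy": 0, "wz": 0}, {"hand": 45, "x": 0, "y": -1, "z": 0, "wx": 0, "wy": 0, "wz": 0}, {"hand": 45, "x": 0, "y": -1, "z": 0, "wx": 0, "wy": 0, "wz": 0}, {"hand": 45, "x": 0, "y": -1, "z": 0, "wx": 0, "wy": 0, "wz": 0}, {"hand": 45, "x": 0, "y": -1, "z": 0, "wx": 0, "wy": 0, "wz": 0}, {"hand": 45, "x": 0, "y": -1, "z": 0, "wx": 0, "wy": 0, "wz": 0}, {"hand": 45, "x": 0, "y": -0.8, "z": 0, "wx": 0, "wy": 0, "wz": 0}, {"hand": 45, "x": 0, "y": -0.3, "z": 0, "wx": 0, "wy": 0, "wz": 0}, {"hand": 45, "x": 0, "y": 0, "z": 0, "wx": 0, "wy": 0, "wz": 0}]}}

```text
time_s: 9.3
position: [0.4404, -0.2138, 0.0568]
tcp_rot: [[-1.0, -0.016, -0.001], [-0.016, 1.0, 0.001], [0.001, 0.001, -1.0]]
force: [0.2, 0.1, -1.2]
opening: 0.673
```

```bash
python3 - <<'E'
from h import *
import pickle
s,c=cap("wrist"); pickle.dump((s,c),open('w6.pkl','wb')); print(s["position"],s["tcp_rot"].round(3),s["joint_positions"].round(1),s["opening"])
im=c["image"][:,:,::-1].copy()
D=np.array([.475,-.2115]); y=np.radians(1.3);R=np.array([[np.cos(y),-np.sin(y)],[np.sin(y),np.cos(y)]])
for a in np.linspace(0,2*np.pi,60):
    u,v=wproj(s,c,np.array([*(D+.037*np.array([np.cos(a),np.sin(a)])),0])); cv2.circle(im,(int(u),int(v)),1,(255,0,255),-1)
for p in [(.045,-.045,.012),(.045,.045,.012),(.18,.045,.012),(.18,-.045,.012),(.02,.0125,.057),(.02,-.0125,.057),(.071,.1117,.146)]:
    u,v=wproj(s,c,np.array([*(D+R@p[:2]),p[2]])); cv2.circle(im,(int(u),int(v)),3,(0,0,255),1)
cv2.imwrite('pics/w6.png',im)
s,c=cap("scene"); cv2.imwrite('pics/s6c.png',cv2.resize(c["image"][130:350,120:350,::-1],None,fx=3,fy=2.7))
E
```

```text
[ 0.44040822 -0.21382595  0.05683406] [[-1.    -0.016 -0.001]
 [-0.016  1.     0.001]
 [ 0.001  0.001 -1.   ]] [ -39.    32.8  108.1    0.    39.1 -129.9] 0.6729970652852357
```

View pics/w6.png

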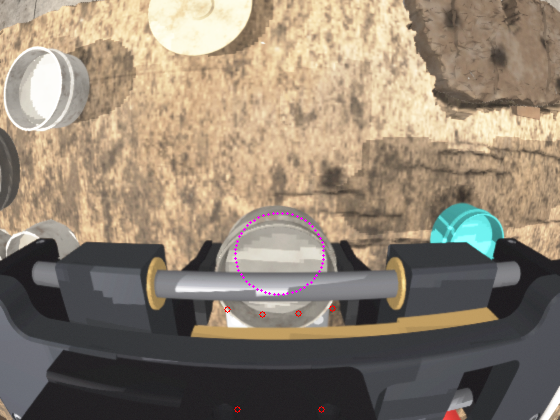

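View pics/s6c.png

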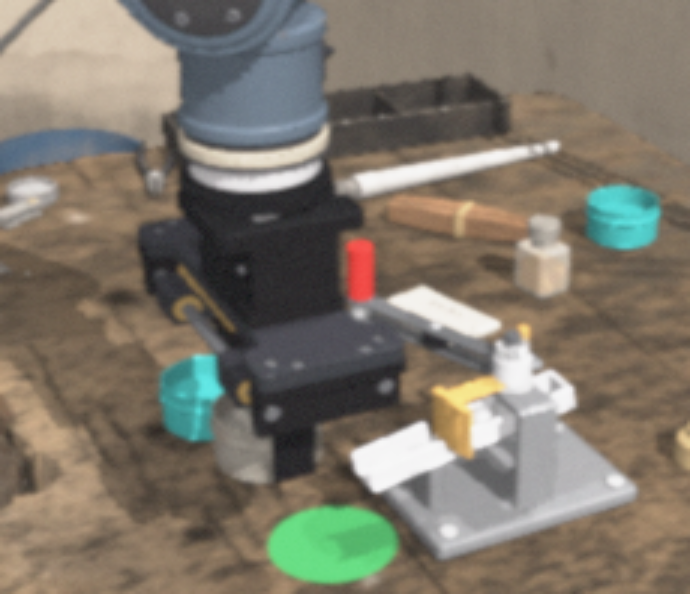

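Call:
{"api": "move_arm", "payload": {"moves": [{"hand": 45, "x": 0, "y": 0.06, "z": 0.7, "wx": 0, "wy": 0, "wz": 0}, {"hand": 45, "x": 0, "y": 0, "z": 0.9, "wx": 0, "wy": 0, "wz": 0}, {"hand": 45, "x": 0, "y": 0, "z": 0.8, "wx": 0, "wy": 0, "wz": 0}, {"hand": 45, "x": 0, "y": 0, "z": 0.5, "wx": 0, "wy": 0, "wz": 0}, {"hand": 45, "x": 0, "y": 0, "z": 0.2, "wx": 0, "wy": 0, "wz": 0}, {"hand": 45, "x": 0, "y": 0, "z": 0.07, "wx": 0, "wy": 0, "wz": 0}, {"hand": 45, "x": 0, "y": 0, "z": 0, "wx": 0, "wy": 0, "wz": 0}]}}

```text
time_s: 10.1
position: [0.4409, -0.2117, -0.0213]
tcp_rot: [[-1.0, -0.018, 0.0], [-0.018, 1.0, -0.0], [-0.0, -0.0, -1.0]]
force: [-0.5, 0.4, -1.0]
opening: 0.675
```

```bash
python3 - <<'E'
from h import *
import pickle
s,c=cap("scene"); cv2.imwrite('pics/s7c.png',cv2.resize(c["image"][210:350,190:350,::-1],None,fx=5,fy=4.2)); print(s["position"])
s0,c0=pickle.load(open('scene1.pkl','rb')); W=cloud(c0); hsv=cv2.cvtColor(c0["image"],cv2.COLOR_RGB2HSV).astype(int)
m=(abs(hsv[...,0]-20)<7)&(hsv[...,1]>110)&(hsv[...,2]>150); m[:260]=0;m[305:]=0;m[:,:255]=0;m[:,300:]=0
q=W[m]; print('blade',len(q),np.percentile(q,[3,50,97],axis=0).round(3))
E
```

```text
[ 0.44086916 -0.21170349 -0.02129746]
blade 280 [[ 0.543 -0.232  0.001]
 [ 0.547 -0.218  0.084]
 [ 0.624 -0.077  0.095]]
```

View pics/s7c.png

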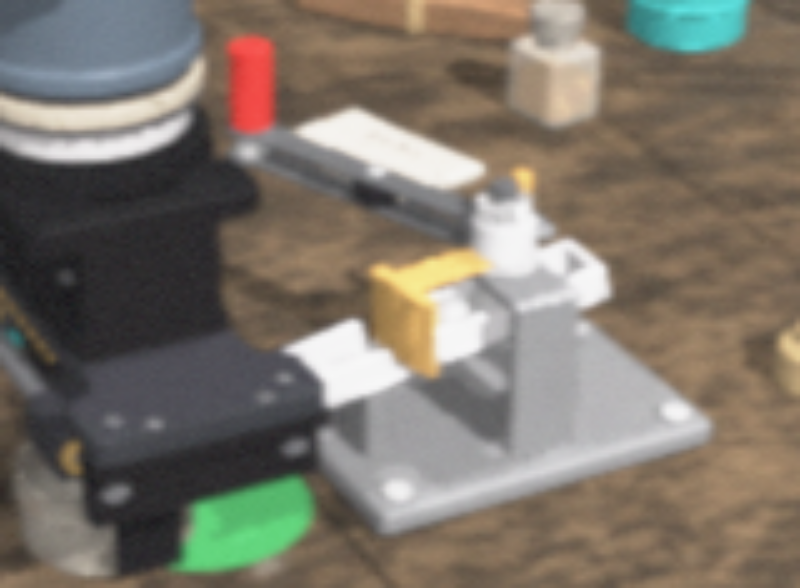

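Call:
{"api": "move_arm", "payload": {"moves": [{"hand": 45, "x": 0, "y": 0, "z": 0.06, "wx": 0, "wy": 0, "wz": 0}, {"hand": 45, "x": -0.16, "y": 0, "z": 0, "wx": 0, "wy": 0, "wz": 0}, {"hand": 45, "x": -0.3, "y": 0, "z": 0, "wx": 0, "wy": 0, "wz": 0}, {"hand": 45, "x": -0.3, "y": 0, "z": 0, "wx": 0, "wy": 0, "wz": 0}, {"hand": 45, "x": -0.3, "y": 0, "z": 0, "wx": 0, "wy": 0, "wz": 0}, {"hand": 45, "x": -0.2, "y": 0, "z": 0, "wx": 0, "wy": 0, "wz": 0}, {"hand": 45, "x": -0.1, "y": 0, "z": 0, "wx": 0, "wy": 0, "wz": 0}, {"hand": 45, "x": 0, "y": 0, "z": 0, "wx": 0, "wy": 0, "wz": 0}]}}

```text
time_s: 10.95
position: [0.473, -0.2104, -0.022]
tcp_rot: [[-1.0, -0.019, -0.003], [-0.019, 1.0, 0.001], [0.003, 0.002, -1.0]]
force: [-4.5, 0.3, 7.4]
opening: 0.672
```

```bash
python3 - <<'E'
from h import *
s,c=cap("scene"); cv2.imwrite('pics/s8c.png',cv2.resize(c["image"][250:360,190:330,::-1],None,fx=5.5,fy=5.4)); print(s["position"],s["force"])
s,c=cap("side"); cv2.imwrite('pics/d8c.png',cv2.resize(c["image"][220:320,170:300,::-1],None,fx=6,fy=5.8))
E
```

```text
[ 0.47298175 -0.2103962  -0.02198314] [-4.54111094  0.32392833  7.39875562]
```

View pics/s8c.png

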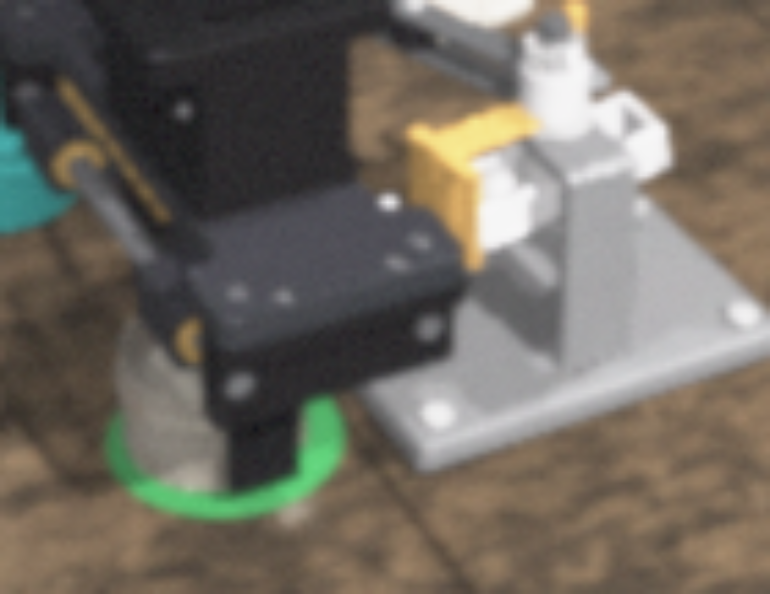

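View pics/d8c.png

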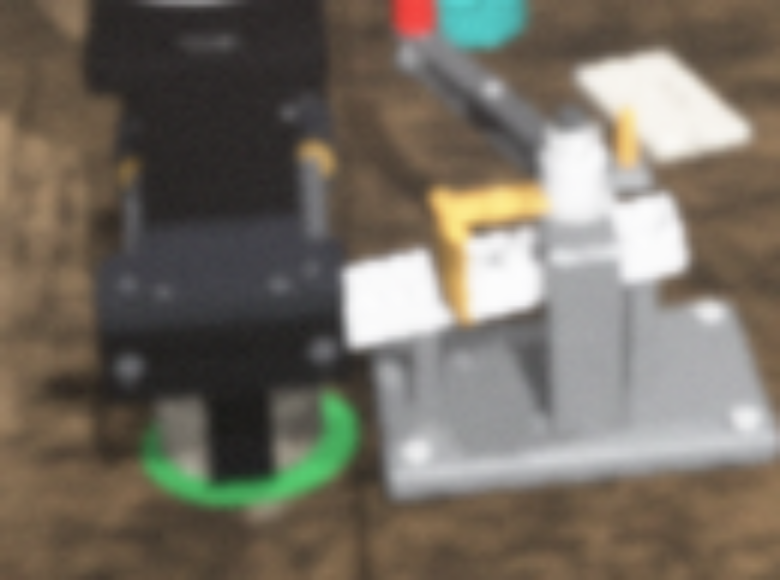

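Call:
{"api": "move_arm", "payload": {"moves": [{"hand": 45, "x": -0.05, "y": -0.05, "z": -0.03, "wx": 0, "wy": 0, "wz": 0}, {"hand": 45, "x": -0.06, "y": -0.05, "z": 0, "wx": 0, "wy": 0, "wz": 0}, {"hand": 45, "x": 0, "y": 0, "z": 0, "wx": 0, "wy": 0, "wz": 0}, {"hand": 45, "x": 0, "y": 0, "z": 0, "wx": 0, "wy": 0, "wz": 0}]}}

```text
time_s: 11.45
position: [0.4787, -0.2147, -0.0219]
tcp_rot: [[-1.0, -0.018, 0.002], [-0.018, 1.0, -0.002], [-0.002, -0.002, -1.0]]
force: [0.5, -1.7, 3.2]
opening: 0.673
```

```bash
cat > chk.py <<'E'
from h import *
import sys
t=sys.argv[1]
for n in("scene","side"):
    s,c=cap(n); b=(250,360,190,330) if n=="scene" else (220,320,170,300)
    cv2.imwrite(f'pics/{n}{t}c.png',cv2.resize(c["image"][b[0]:b[1],b[2]:b[3],::-1],None,fx=5.5,fy=5.4))
    hsv=cv2.cvtColor(c["image"],cv2.COLOR_RGB2HSV).astype(int)
    m=(abs(hsv[...,0]-62)<12)&(hsv[...,1]>110)&(hsv[...,2]>60)
    k,l,st,ce=cv2.connectedComponentsWithStats(m.astype(np.uint8)); 
    ok=np.isin(l,[i for i in range(1,k) if st[i,4]>8]); v,u=np.where(ok); P=np.array([onplane(c,a,b,0) for a,b in zip(u,v)])[:,:2]
    ctr,r=cv2.minEnclosingCircle(P.astype(np.float32)); print(n,'disc',ctr,2*r)
    W=cloud(c).reshape(-1,3); q=W[(np.linalg.norm(W[:,:2]-ctr,axis=1)<.04)&(W[:,2]>.028)&(W[:,2]<.041)]
    print(' rimpts',len(q),np.percentile(q,[3,97],axis=0).round(4).tolist())
print(s["position"],s["force"],s["opening"])
E
python3 chk.py 9
```

```text
scene disc (0.4751392602920532, -0.20944862067699432) 0.07321865111589432
 rimpts 120 [[0.4489, -0.2406, 0.0283], [0.4662, -0.1905, 0.0387]]
side disc (0.4762096405029297, -0.21523499488830566) 0.07286740839481354
 rimpts 36 [[0.4594, -0.2549, 0.0281], [0.5012, -0.2328, 0.0352]]
[ 0.47871589 -0.21470633 -0.02193295] [ 1.01098414 -2.49985437  2.90096289] 0.6698836664062514
```

View pics/side9c.png

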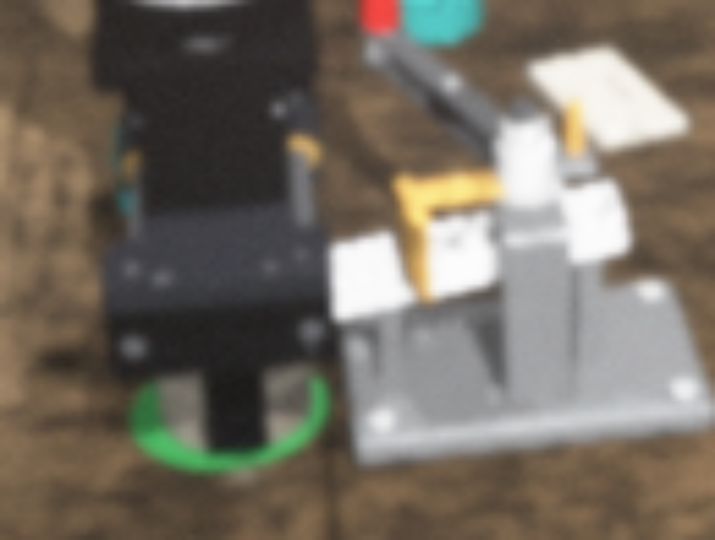

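View pics/scene9c.png

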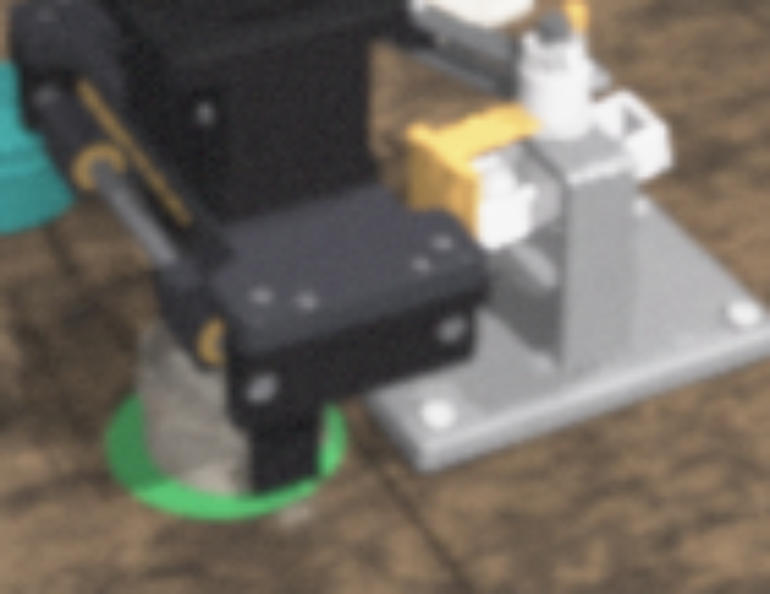

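```bash
cat > ov.py <<'E'
from h import *
import sys
t=sys.argv[1]; X=float(sys.argv[2]); Y=float(sys.argv[3]); out=[]
for n in("scene","side"):
    s,c=cap(n); b=(295,352,200,265) if n=="scene" else (270,312,185,240)
    k=8; im=cv2.resize(c["image"][b[0]:b[1],b[2]:b[3],::-1],None,fx=k,fy=k,interpolation=cv2.INTER_CUBIC)
    for r,z,col in((.03,0,(255,0,255)),(.03,.036,(0,0,255)),(.037,0,(255,255,0))):
        pts=[]
        for a in np.linspace(0,2*np.pi,80):
            u,v=proj(c,np.array([X+r*np.cos(a),Y+r*np.sin(a),z]))[:2]; pts.append([int((u-b[2]+.5)*k),int((v-b[0]+.5)*k)])
        cv2.polylines(im,[np.array(pts)],True,col,1)
    cv2.imwrite(f'pics/ov_{n}{t}.png',im)
E
python3 ov.py 9 .4787 -.2147
```

```text
(no output)
```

View pics/ov_scene9.png

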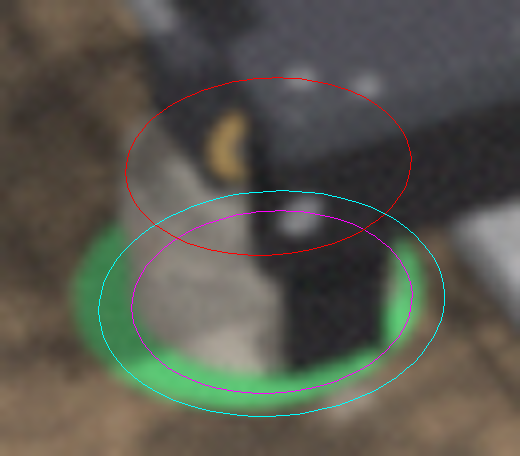

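View pics/ov_side9.png

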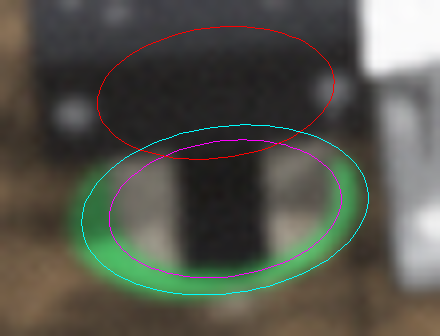

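Call:
{"api": "move_arm", "payload": {"moves": [{"hand": 45, "x": 0.06, "y": 0, "z": 0, "wx": 0, "wy": 0, "wz": 0}, {"hand": 45, "x": 0, "y": 0, "z": 0, "wx": 0, "wy": 0, "wz": 0}, {"hand": 45, "x": 0, "y": 0, "z": 0.04, "wx": 0, "wy": 0, "wz": 0}, {"hand": 45, "x": 0, "y": 0, "z": 0, "wx": 0, "wy": 0, "wz": 0}, {"hand": 45, "x": 0, "y": 0, "z": 0, "wx": 0, "wy": 0, "wz": 0}]}}

```text
time_s: 12.15
position: [0.4772, -0.2145, -0.022]
tcp_rot: [[-1.0, -0.018, 0.003], [-0.018, 1.0, -0.002], [-0.003, -0.002, -1.0]]
force: [2.1, -0.1, 12.8]
opening: 0.676
```

```bash
python3 chk.py 10; python3 ov.py 10 .4752 -.2120
```

```text
scene disc (0.47504931688308716, -0.20952726900577545) 0.07336817681789398
 rimpts 117 [[0.4474, -0.2402, 0.0283], [0.4639, -0.1919, 0.0389]]
side disc (0.4762096405029297, -0.21523499488830566) 0.07286740839481354
 rimpts 42 [[0.458, -0.2551, 0.0281], [0.4969, -0.2336, 0.0365]]
[ 0.47719112 -0.21451333 -0.02201317] [ 1.65971044 -0.10214818 11.97307509] 0.6743076854679507
```

View pics/ov_scene10.png

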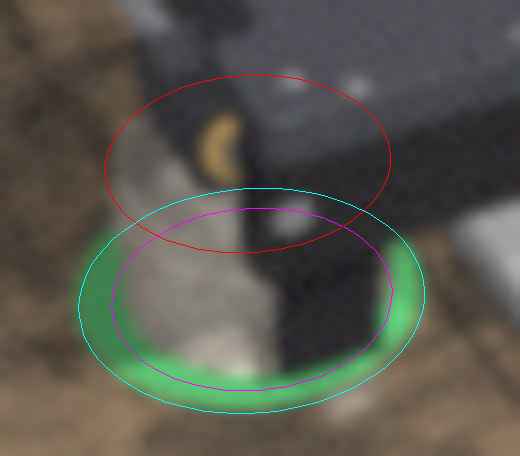

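View pics/ov_side10.png

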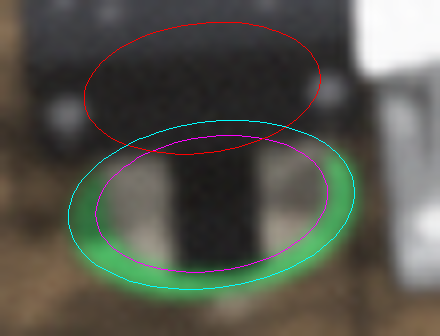

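Tin is seated (12 N bench contact) and centred on the disc within about 2 mm in both views. Releasing and rising.

Call:
{"api": "move_arm", "payload": {"moves": [{"hand": 45, "x": 0, "y": 0, "z": -0.04, "wx": 0, "wy": 0, "wz": 0}, {"hand": 87, "x": 0, "y": 0, "z": 0, "wx": 0, "wy": 0, "wz": 0}, {"hand": 87, "x": 0, "y": 0, "z": 0, "wx": 0, "wy": 0, "wz": 0}, {"hand": 87, "x": 0, "y": 0, "z": 0, "wx": 0, "wy": 0, "wz": 0}, {"hand": 87, "x": 0, "y": 0, "z": 0, "wx": 0, "wy": 0, "wz": 0}, {"hand": 87, "x": 0, "y": 0, "z": 0, "wx": 0, "wy": 0, "wz": 0}, {"hand": 87, "x": 0, "y": 0, "z": 0, "wx": 0, "wy": 0, "wz": 0}, {"hand": 87, "x": 0, "y": 0, "z": -0.4, "wx": 0, "wy": 0, "wz": 0}, {"hand": 87, "x": 0, "y": 0, "z": -0.8, "wx": 0, "wy": 0, "wz": 0}, {"hand": 87, "x": 0.5, "y": 0, "z": -1, "wx": 0, "wy": 0, "wz": 0}, {"hand": 87, "x": 1, "y": 0, "z": -1, "wx": 0, "wy": 0, "wz": 0}, {"hand": 87, "x": 1, "y": 0, "z": -1, "wx": 0, "wy": 0, "wz": 0}, {"hand": 87, "x": 0, "y": 0, "z": -1, "wx": 0, "wy": 0, "wz": 0}, {"hand": 87, "x": 0, "y": 0, "z": -1, "wx": 0, "wy": 0, "wz": 0}, {"hand": 87, "x": 0, "y": 0, "z": -0.6, "wx": 0, "wy": 0, "wz": 0}, {"hand": 87, "x": 0, "y": 0, "z": 0, "wx": 0, "wy": 0, "wz": 0}]}}

```text
time_s: 13.95
position: [0.4148, -0.216, 0.1503]
tcp_rot: [[-1.0, -0.018, 0.005], [-0.018, 1.0, -0.004], [-0.005, -0.004, -1.0]]
force: [1.0, 0.6, 0.6]
opening: 1.0
```

```bash
python3 chk.py 11; python3 - <<'E'
from h import *
import pickle
s,c=cap("wrist"); pickle.dump((s,c),open('w11.pkl','wb')); save(c,'w11.png'); print(s["position"],s["joint_positions"].round(1))
E
```

```text
scene disc (0.4754883646965027, -0.2099614143371582) 0.07271634787321091
 rimpts 368 [[0.4469, -0.2426, 0.0283], [0.5017, -0.1855, 0.0387]]
side disc (0.4762096405029297, -0.21523499488830566) 0.07286740839481354
 rimpts 164 [[0.4487, -0.2434, 0.0282], [0.5017, -0.1864, 0.0359]]
[ 0.41403094 -0.21530581  0.14896286] [ 0.4651479   0.0134739  -0.35398319] 0.9961342149301743
[ 0.41339128 -0.21474429  0.14798035] [ -41.2   22.   107.1   -0.    50.8 -132.3]
```

View pics/scene11c.png

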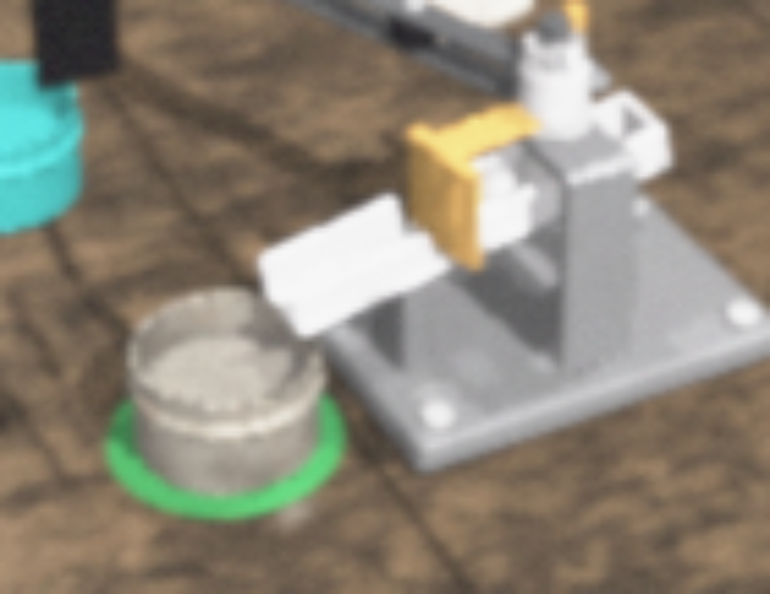

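View pics/w11.png

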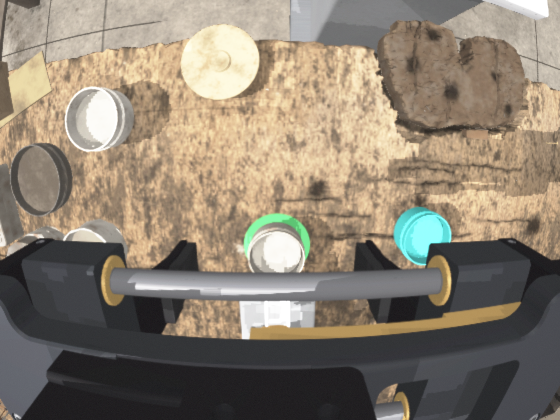

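View pics/side11c.png

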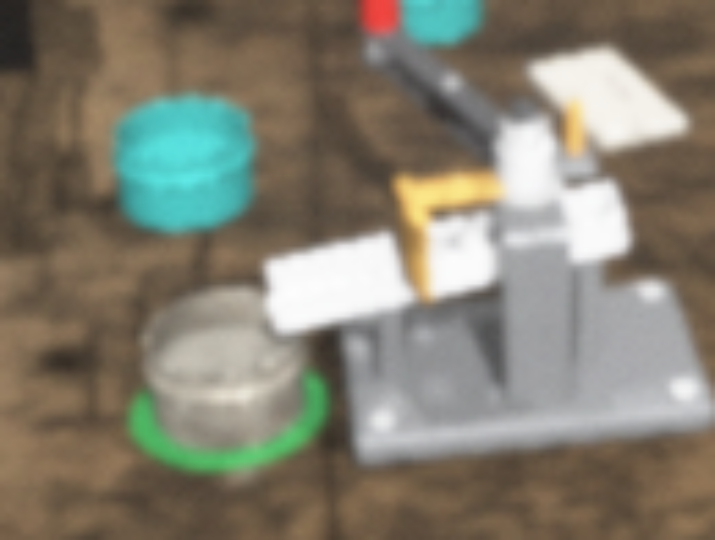

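The tin stands upright with equal green margins, its rim is under the spout, and the gate is still shut. Next I'll go above the red post and turn the jaws tangential to the arm.

Call:
{"api": "move_arm", "payload": {"moves": [{"hand": 87, "x": -0.5, "y": 0.4, "z": 0, "wx": 0, "wy": 0, "wz": 0}, {"hand": 87, "x": -0.9, "y": 0.8, "z": 0, "wx": 0, "wy": 0, "wz": 0}, {"hand": 87, "x": -0.9, "y": 0.8, "z": 0, "wx": 0, "wy": 0, "wz": 0}, {"hand": 87, "x": -0.9, "y": 0.8, "z": 0, "wx": 0, "wy": 0, "wz": 0}, {"hand": 60, "x": -0.9, "y": 0.8, "z": 0, "wx": 0, "wy": 0, "wz": 0}, {"hand": 60, "x": -0.9, "y": 0.8, "z": 0, "wx": 0, "wy": 0, "wz": 0}, {"hand": 60, "x": -0.24, "y": 0.19, "z": 0, "wx": 0, "wy": 0, "wz": 4}, {"hand": 60, "x": 0, "y": 0, "z": 0, "wx": 0, "wy": 0, "wz": 8.5}, {"hand": 60, "x": 0, "y": 0, "z": 0, "wx": 0, "wy": 0, "wz": 8.5}, {"hand": 60, "x": 0, "y": 0, "z": 0, "wx": 0, "wy": 0, "wz": 8.5}, {"hand": 60, "x": 0, "y": 0, "z": 0, "wx": 0, "wy": 0, "wz": 8.5}, {"hand": 60, "x": 0, "y": 0, "z": 0, "wx": 0, "wy": 0, "wz": 8.5}, {"hand": 60, "x": 0, "y": 0, "z": 0, "wx": 0, "wy": 0, "wz": 8.5}, {"hand": 60, "x": 0, "y": 0, "z": 0, "wx": 0, "wy": 0, "wz": 8.5}, {"hand": 60, "x": 0, "y": 0, "z": 0, "wx": 0, "wy": 0, "wz": 4.5}, {"hand": 60, "x": 0, "y": 0, "z": 0, "wx": 0, "wy": 0, "wz": 0}, {"hand": 60, "x": 0, "y": 0, "z": 0, "wx": 0, "wy": 0, "wz": 0}]}}

```text
time_s: 15.8
position: [0.5417, -0.0975, 0.1465]
tcp_rot: [[-0.393, 0.92, -0.002], [0.92, 0.393, 0.001], [0.002, -0.002, -1.0]]
force: [0.5, -0.8, 0.4]
opening: 0.691
```

```bash
python3 - <<'E'
from h import *
import pickle
s,c=cap("wrist"); pickle.dump((s,c),open('w12.pkl','wb')); p=np.array([.5425,-.098,.13])
print(s["position"],s["tcp_rot"].round(3),s["joint_positions"].round(1),s["opening"])
print('todo units',s["tcp_rot"].T@(np.array([.5425,-.098,.082])-s["position"])/.025)
im=c["image"][:,:,::-1].copy()
for z in (.106,.13,.146):
    u,v=wproj(s,c,np.array([p[0],p[1],z])); cv2.circle(im,(int(u),int(v)),3,(255,255,0),1); print(u,v)
T=wcloud(c)@s["tcp_rot"].T+s["position"]; hsv=cv2.cvtColor(c["image"],cv2.COLOR_RGB2HSV).astype(int)
m=((hsv[...,0]<6)|(hsv[...,0]>174))&(hsv[...,1]>170)&(hsv[...,2]>100)&(T[...,2]>.09)&(T[...,2]<.16)
q=T[m]; print(len(q)); 
if len(q): print(np.percentile(q,[2,50,98],axis=0).round(4)); t=q[q[:,2]>np.percentile(q[:,2],98)-.004]; print('top',t.mean(0),np.percentile(t,[2,98],axis=0))
cv2.imwrite('pics/w12.png',im)
s,c=cap("scene"); cv2.imwrite('pics/s12c.png',cv2.resize(c["image"][120:320,190:350,::-1],None,fx=3,fy=3))
E
```

```text
[ 0.54172789 -0.09750976  0.14651793] [[-0.393  0.92  -0.002]
 [ 0.92   0.393  0.001]
 [ 0.002 -0.002 -1.   ]] [-21.8  28.   95.5  -0.   56.6 -45. ] 0.6912556281690192
todo units [-0.03452655  0.02514491  2.58062303]
277.8698393328001 220.86832687478443
278.02387733089284 231.29848157393
278.1445759772592 239.53676601172975
367
[[ 0.5344 -0.101   0.11  ]
 [ 0.5392 -0.0944  0.1327]
 [ 0.5485 -0.0931  0.1456]]
top [ 0.54044818 -0.09614286  0.14399362] [[ 0.53441337 -0.10310241  0.1417244 ]
 [ 0.54924195 -0.0930425   0.14576635]]
```

View pics/w12.png

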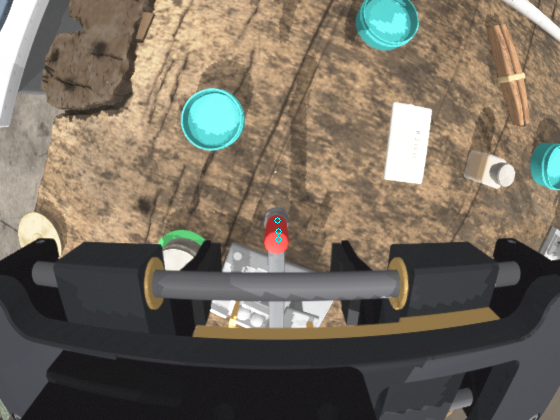

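View pics/s12c.png

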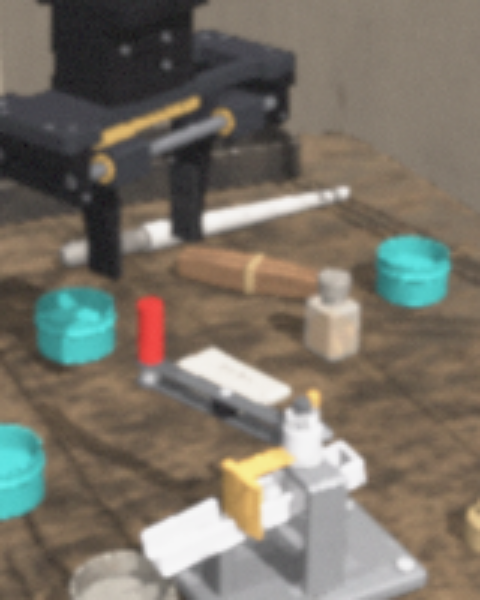

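The post is at wrist (278,232), midway between the jaws, and the prediction matches. Descend and grip.

Call:
{"api": "move_arm", "payload": {"moves": [{"hand": 60, "x": 0, "y": 0.02, "z": 0.5, "wx": 0, "wy": 0, "wz": 0}, {"hand": 60, "x": 0, "y": 0, "z": 0.7, "wx": 0, "wy": 0, "wz": 0}, {"hand": 60, "x": 0, "y": 0, "z": 0.7, "wx": 0, "wy": 0, "wz": 0}, {"hand": 60, "x": 0, "y": 0, "z": 0.5, "wx": 0, "wy": 0, "wz": 0}, {"hand": 60, "x": 0, "y": 0, "z": 0.16, "wx": 0, "wy": 0, "wz": 0}, {"hand": 60, "x": 0, "y": 0, "z": 0, "wx": 0, "wy": 0, "wz": 0}, {"hand": 2, "x": 0, "y": 0, "z": 0, "wx": 0, "wy": 0, "wz": 0}, {"hand": 2, "x": 0, "y": 0, "z": 0, "wx": 0, "wy": 0, "wz": 0}, {"hand": 2, "x": 0, "y": 0, "z": 0, "wx": 0, "wy": 0, "wz": 0}, {"hand": 2, "x": 0, "y": 0, "z": 0, "wx": 0, "wy": 0, "wz": 0}, {"hand": 2, "x": 0, "y": 0, "z": 0, "wx": 0, "wy": 0, "wz": 0}, {"hand": 2, "x": 0, "y": 0, "z": 0, "wx": 0, "wy": 0, "wz": 0}, {"hand": 2, "x": 0, "y": 0, "z": 0, "wx": 0, "wy": 0, "wz": 0}, {"hand": 2, "x": 0, "y": 0, "z": 0, "wx": 0, "wy": 0, "wz": 0}, {"hand": 2, "x": 0, "y": 0, "z": 0, "wx": 0, "wy": 0, "wz": 0}]}}

```text
time_s: 17.4
position: [0.5423, -0.0978, 0.0837]
tcp_rot: [[-0.391, 0.92, -0.001], [0.92, 0.391, -0.0], [0.0, -0.001, -1.0]]
force: [-2.7, -1.5, 2.1]
opening: 0.171
```

```bash
python3 - <<'E'
from h import *
s,c=cap("scene"); cv2.imwrite('pics/s13c.png',cv2.resize(c["image"][150:330,190:350,::-1],None,fx=4,fy=3.3));print(s["position"],s["opening"],s["force"])
E
```

```text
[ 0.54226126 -0.09780693  0.0837331 ] 0.17114150967625424 [-2.72131932 -1.52441262  2.06472191]
```

View pics/s13c.png

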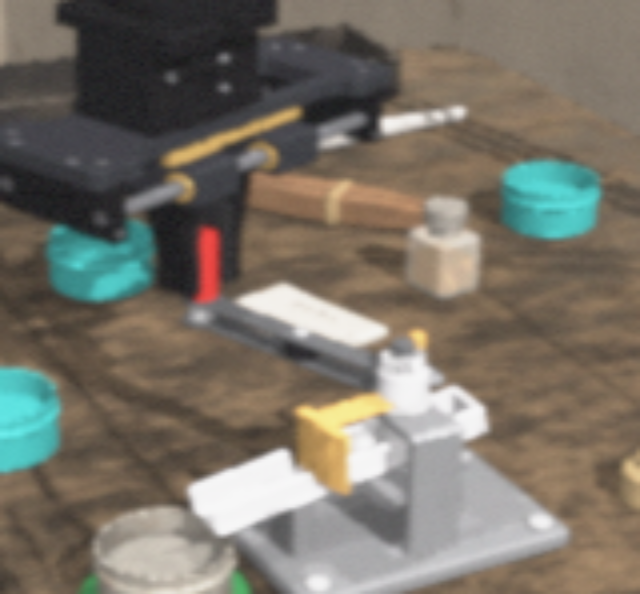

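The fingers hold the post (opening 0.171, about 15 mm). Now the first 30° of the arc; the gate frees the balls at about 34°.

Call:
{"api": "move_arm", "payload": {"moves": [{"hand": 2, "x": -0.001, "y": 0.084, "z": 0, "wx": 0, "wy": 0, "wz": 1}, {"hand": 2, "x": -0.003, "y": 0.1675, "z": 0, "wx": 0, "wy": 0, "wz": 2}, {"hand": 2, "x": -0.003, "y": 0.1675, "z": 0, "wx": 0, "wy": 0, "wz": 2}, {"hand": 2, "x": -0.003, "y": 0.1675, "z": 0, "wx": 0, "wy": 0, "wz": 2}, {"hand": 2, "x": -0.003, "y": 0.1675, "z": 0, "wx": 0, "wy": 0, "wz": 2}, {"hand": 2, "x": -0.003, "y": 0.1675, "z": 0, "wx": 0, "wy": 0, "wz": 2}, {"hand": 2, "x": -0.003, "y": 0.1675, "z": 0, "wx": 0, "wy": 0, "wz": 2}, {"hand": 2, "x": -0.003, "y": 0.1675, "z": 0, "wx": 0, "wy": 0, "wz": 2}, {"hand": 2, "x": -0.003, "y": 0.1675, "z": 0, "wx": 0, "wy": 0, "wz": 2}, {"hand": 2, "x": -0.003, "y": 0.1675, "z": 0, "wx": 0, "wy": 0, "wz": 2}, {"hand": 2, "x": -0.003, "y": 0.1675, "z": 0, "wx": 0, "wy": 0, "wz": 2}, {"hand": 2, "x": -0.003, "y": 0.1675, "z": 0, "wx": 0, "wy": 0, "wz": 2}, {"hand": 2, "x": -0.003, "y": 0.1675, "z": 0, "wx": 0, "wy": 0, "wz": 2}, {"hand": 2, "x": -0.003, "y": 0.1675, "z": 0, "wx": 0, "wy": 0, "wz": 2}, {"hand": 2, "x": -0.003, "y": 0.1675, "z": 0, "wx": 0, "wy": 0, "wz": 2}, {"hand": 2, "x": -0.001, "y": 0.084, "z": 0, "wx": 0, "wy": 0, "wz": 1}, {"hand": 2, "x": 0, "y": 0, "z": 0, "wx": 0, "wy": 0, "wz": 0}]}}

```text
time_s: 19.15
position: [0.604, -0.089, 0.0837]
tcp_rot: [[0.121, 0.993, -0.001], [0.993, -0.121, -0.0], [-0.0, -0.001, -1.0]]
force: [-5.1, -0.8, 5.3]
opening: 0.175
```

```bash
python3 - <<'E'
from h import *
s,c=cap("scene"); cv2.imwrite('pics/s14c.png',cv2.resize(c["image"][150:350,190:350,::-1],None,fx=4,fy=3));p=s["position"];R=s["tcp_rot"]
print(p,s["opening"],'tool force',R.T@s["force"],s["moment"],s["joint_positions"].round(1))
pv=np.array([.590,-.209]); d=p[:2]-pv; print(np.linalg.norm(d),np.degrees(np.arctan2(d[1],d[0])))
E
```

```text
[ 0.60397074 -0.08895386  0.08369839] 0.174837091927078 tool force [-1.42232574 -4.96104328 -5.25381449] [-0.40292616  0.84485155  0.08697195] [-18.8  37.   89.5  -0.   53.6 -11.9]
0.1208563481709464 83.36188656873709
```

View pics/s14c.png

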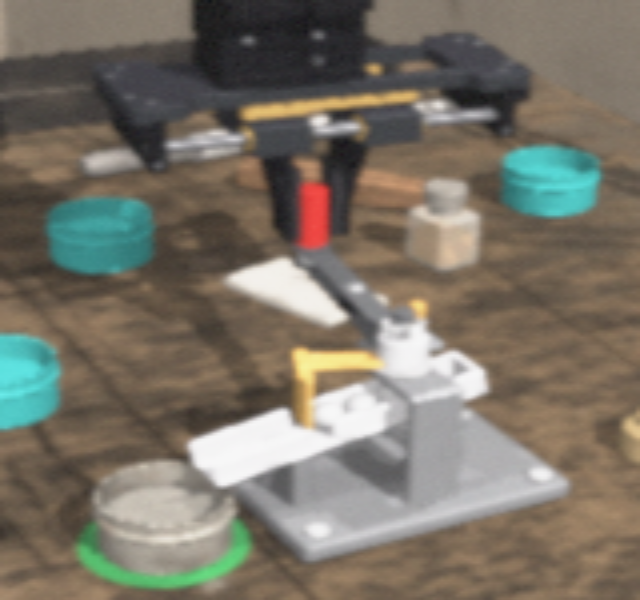

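Radius stays at 121 mm with about 5 N tangential force, and the gate is still holding the balls. Continue to the stop.

Call:
{"api": "move_arm", "payload": {"moves": [{"hand": 2, "x": -0.001, "y": 0.084, "z": 0, "wx": 0, "wy": 0, "wz": 1}, {"hand": 2, "x": -0.003, "y": 0.1675, "z": 0, "wx": 0, "wy": 0, "wz": 2}, {"hand": 2, "x": -0.003, "y": 0.1675, "z": 0, "wx": 0, "wy": 0, "wz": 2}, {"hand": 2, "x": -0.003, "y": 0.1675, "z": 0, "wx": 0, "wy": 0, "wz": 2}, {"hand": 2, "x": -0.003, "y": 0.1675, "z": 0, "wx": 0, "wy": 0, "wz": 2}, {"hand": 2, "x": -0.003, "y": 0.1675, "z": 0, "wx": 0, "wy": 0, "wz": 2}, {"hand": 2, "x": -0.001, "y": 0.084, "z": 0, "wx": 0, "wy": 0, "wz": 1}, {"hand": 2, "x": -0.001, "y": 0.084, "z": 0, "wx": 0, "wy": 0, "wz": 1}, {"hand": 2, "x": 0, "y": 0, "z": 0, "wx": 0, "wy": 0, "wz": 0}, {"hand": 2, "x": 0, "y": 0, "z": 0, "wx": 0, "wy": 0, "wz": 0}]}}

```text
time_s: 20.2
position: [0.63, -0.0949, 0.0837]
tcp_rot: [[0.341, 0.94, -0.002], [0.94, -0.341, 0.001], [-0.0, -0.002, -1.0]]
force: [-4.6, -0.6, 5.1]
opening: 0.173
```

```bash
cat > fin.py <<'E'
from h import *
import sys
s,c=cap("scene"); cv2.imwrite(f'pics/f{sys.argv[1]}.png',cv2.resize(c["image"][170:360,190:350,::-1],None,fx=4,fy=3.1));p=s["position"];R=s["tcp_rot"]
print(s["time_s"],p,s["opening"],'tool force',(R.T@s["force"]).round(1))
pv=np.array([.590,-.209]); d=p[:2]-pv; a=np.degrees(np.arctan2(d[1],d[0]));print(np.linalg.norm(d),a,'swing rad',np.radians(113.2-a))
s,c=cap("side"); cv2.imwrite(f'pics/g{sys.argv[1]}.png',cv2.resize(c["image"][190:320,170:320,::-1],None,fx=4.5,fy=4.5))
E
python3 fin.py 1
```

```text
20.2 [ 0.62999468 -0.0949454   0.08367362] 0.17265555740915853 tool force [-2.1 -4.1 -5.1]
0.12086366596258509 70.67614107575334 swing rad 0.7421813488816783
```

View pics/f1.png

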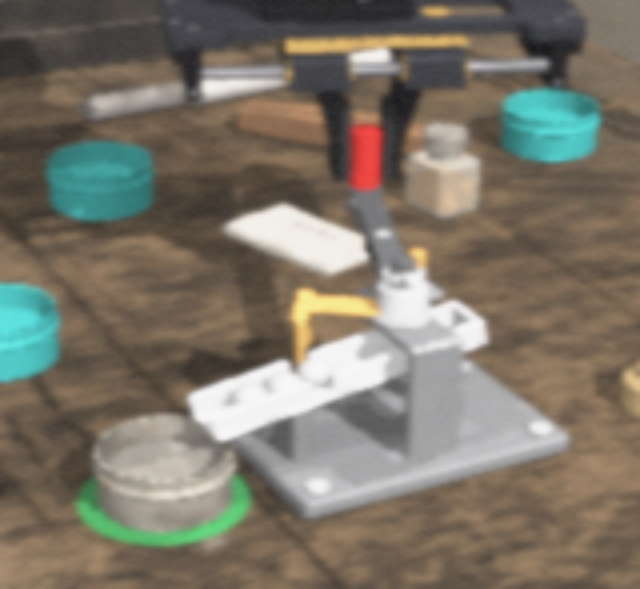

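All three balls are rolling down the trough. I'll press a little further until the stop is felt.

Call:
{"api": "move_arm", "payload": {"moves": [{"hand": 2, "x": -0.001, "y": 0.06, "z": 0, "wx": 0, "wy": 0, "wz": 0.7}, {"hand": 2, "x": 0, "y": 0, "z": 0, "wx": 0, "wy": 0, "wz": 0}, {"hand": 2, "x": -0.001, "y": 0.05, "z": 0, "wx": 0, "wy": 0, "wz": 0}, {"hand": 2, "x": 0, "y": 0, "z": 0, "wx": 0, "wy": 0, "wz": 0}, {"hand": 2, "x": 0, "y": 0, "z": 0, "wx": 0, "wy": 0, "wz": 0}]}}

```text
time_s: 20.8
position: [0.6313, -0.0954, 0.0837]
tcp_rot: [[0.353, 0.936, -0.004], [0.936, -0.353, 0.001], [-0.0, -0.004, -1.0]]
force: [-7.6, -0.1, 7.4]
opening: 0.175
```

```bash
python3 fin.py 2
```

```text
20.8 [ 0.63131661 -0.09543447  0.08368642] 0.17548396636450608 tool force [-2.8 -7.1 -7.4]
0.12084780366364636 70.00795677940279 swing rad 0.7538433648631169
```

View pics/f2.png

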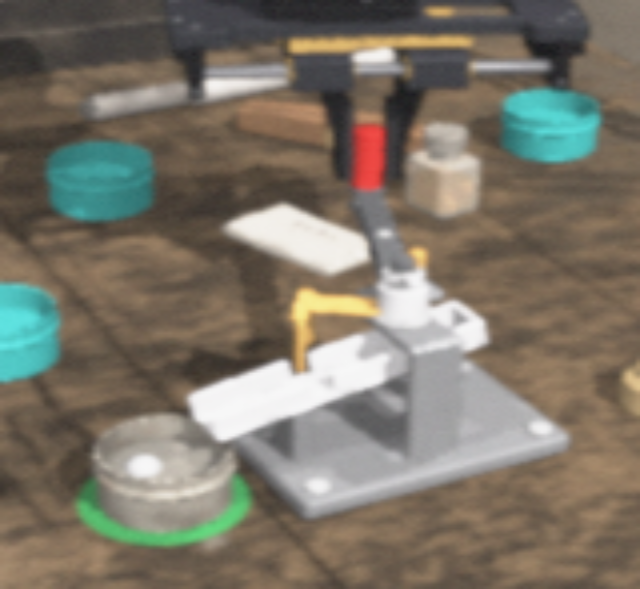

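Call:
{"api": "move_arm", "payload": {"moves": [{"hand": 2, "x": 0, "y": 0.06, "z": 0, "wx": 0, "wy": 0, "wz": 0}, {"hand": 2, "x": 0, "y": 0.04, "z": 0, "wx": 0, "wy": 0, "wz": 0}, {"hand": 2, "x": 0, "y": 0, "z": 0, "wx": 0, "wy": 0, "wz": 0}, {"hand": 2, "x": 0, "y": 0, "z": 0, "wx": 0, "wy": 0, "wz": 0}, {"hand": 2, "x": 0, "y": 0, "z": 0, "wx": 0, "wy": 0, "wz": 0}, {"hand": 2, "x": 0, "y": 0, "z": 0, "wx": 0, "wy": 0, "wz": 0}]}}

```text
time_s: 21.5
position: [0.6313, -0.0954, 0.0836]
tcp_rot: [[0.353, 0.936, -0.009], [0.936, -0.353, 0.003], [-0.0, -0.01, -1.0]]
force: [-11.4, 0.6, 10.6]
opening: 0.172
```

```bash
python3 fin.py 3
```

```text
21.5 [ 0.63133828 -0.09543928  0.08362766] 0.17157772245068337 tool force [ -3.4 -11.  -10.5]
0.12085069116392347 69.99752398799353 swing rad 0.7540254514233822
```

View pics/f3.png

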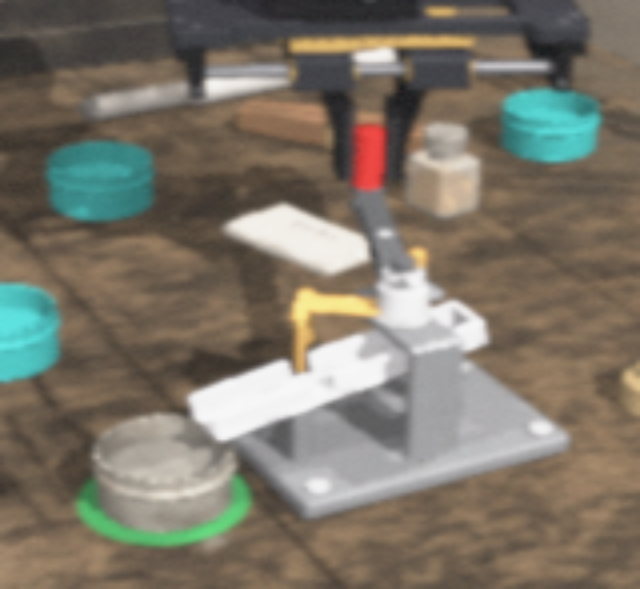

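View pics/g3.png

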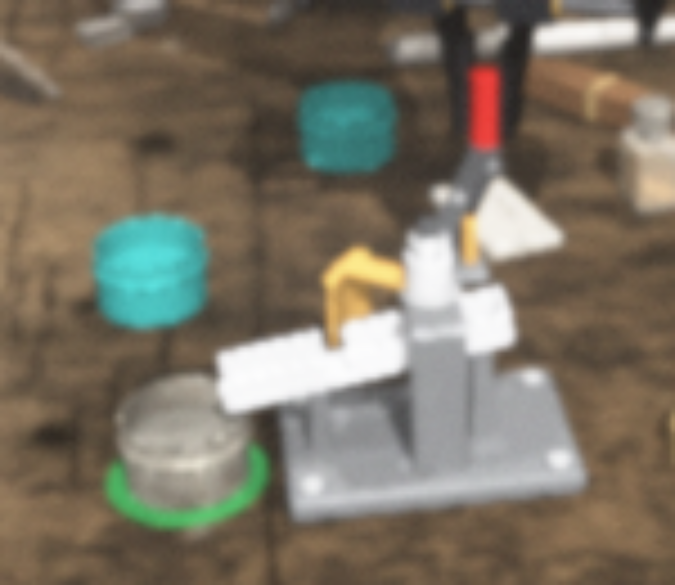

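The position didn't change as the force rose from 7 to 11 N, so the arm is on the stop. Next I'll check that all three balls are in the tin.

Call:
{"api": "move_arm", "payload": {"moves": [{"hand": 2, "x": 0, "y": 0, "z": 0, "wx": 0, "wy": 0, "wz": 0}, {"hand": 2, "x": 0, "y": 0, "z": 0, "wx": 0, "wy": 0, "wz": 0}, {"hand": 2, "x": 0, "y": 0, "z": 0, "wx": 0, "wy": 0, "wz": 0}, {"hand": 2, "x": 0, "y": 0, "z": 0, "wx": 0, "wy": 0, "wz": 0}, {"hand": 2, "x": 0, "y": 0, "z": 0, "wx": 0, "wy": 0, "wz": 0}, {"hand": 2, "x": 0, "y": 0, "z": 0, "wx": 0, "wy": 0, "wz": 0}]}}

```text
time_s: 22.2
position: [0.6313, -0.0954, 0.0836]
tcp_rot: [[0.353, 0.936, -0.009], [0.936, -0.353, 0.003], [-0.0, -0.01, -1.0]]
force: [-11.4, 0.7, 9.2]
opening: 0.175
```

```bash
python3 fin.py 4; python3 - <<'E'
from h import *
s,c=cap("wrist"); save(c,'w15.png')
s,c=cap("scene"); cv2.imwrite('pics/tin15.png',cv2.resize(c["image"][285:350,205:270,::-1],None,fx=9,fy=9,interpolation=cv2.INTER_CUBIC)); save(c,'s15.png')
E
```

```text
22.2 [ 0.63132068 -0.09538638  0.08359104] 0.17466860726067462 tool force [ -3.4 -11.   -9.1]
0.12089438727051335 70.01393563115701 swing rad 0.7537390142145171
```

View pics/w15.png

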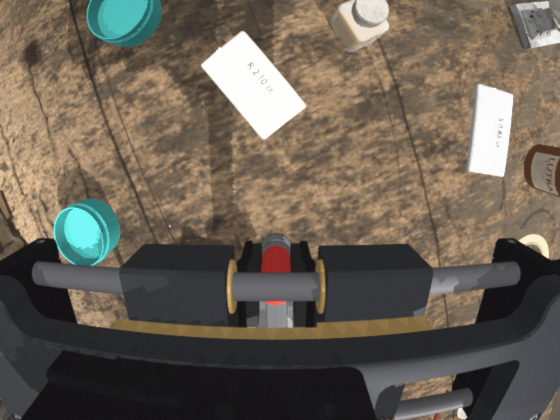

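View pics/tin15.png

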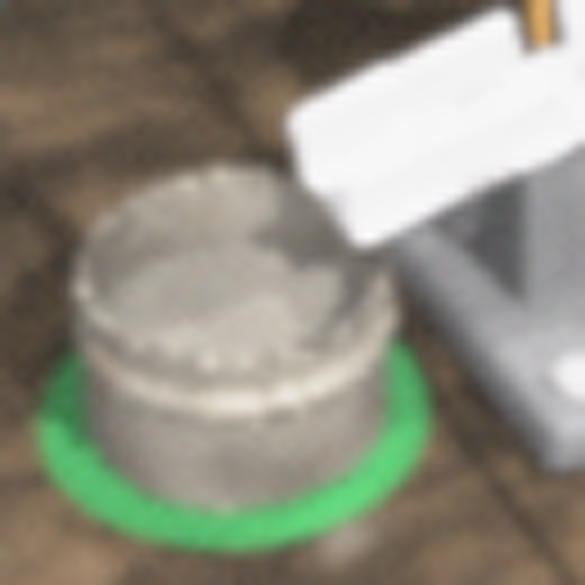

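View pics/s15.png

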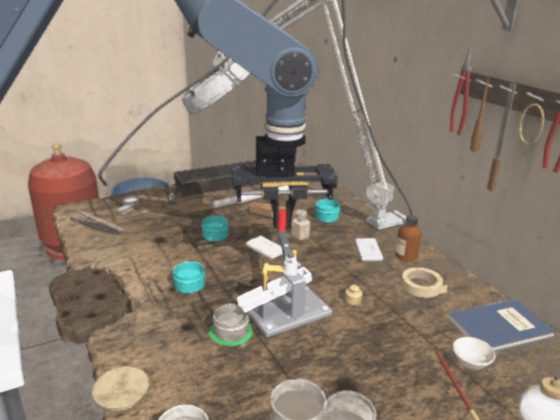

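```bash
python3 - <<'E'
from h import *
import pickle
s0,c0=pickle.load(open('scene1.pkl','rb'))
s,c=cap("scene"); sd0,d0=pickle.load(open('side1.pkl','rb')); _,d=cap("side")
f=lambda c,b,k:cv2.resize(c["image"][b[0]:b[1],b[2]:b[3],::-1],None,fx=k,fy=k,interpolation=cv2.INTER_CUBIC)
a=np.hstack([f(c0,(262,315,235,315),4.9),f(c,(262,315,235,315),4.9)]); b=np.hstack([f(d0,(235,285,215,285),5.6),f(d,(235,285,215,285),5.6)])
cv2.imwrite('pics/tr.png',np.vstack([a,b]) if a.shape[1]==b.shape[1] else a); print(a.shape,b.shape)
# small bright/gray sphere search: new things on bench, heights .008-.02 vs initial
for x,x0,n in((c,c0,'scene'),(d,d0,'side')):
    dz=x["z_map"]-x0["z_map"]; W=cloud(x); m=(abs(dz)>.006)&(W[...,2]>.004)&(W[...,2]<.06)&(x0["z_map"]>0)
    k,l,st,ce=cv2.connectedComponentsWithStats(m.astype(np.uint8))
    for i in range(1,k):
        if st[i,4]>8: print(n,ce[i].round(),st[i,4],np.median(W[l==i],0).round(3))
E
```

```text
(260, 784, 3) (280, 784, 3)
scene [98. 78.] 1447 [0.605 1.799 0.033]
scene [239. 102.] 170 [1.051 1.088 0.035]
scene [254. 114.] 21 [1.051 0.947 0.019]
scene [262. 112.] 17 [1.049 0.877 0.048]
scene [261. 120.] 26 [1.049 0.873 0.016]
scene [311. 147.] 38 [1.051 0.495 0.021]
scene [322. 145.] 10 [1.05  0.429 0.056]
scene [333. 153.] 15 [1.049 0.373 0.051]
scene [325. 154.] 14 [1.051 0.416 0.025]
scene [250. 163.] 13 [0.802 0.429 0.033]
scene [349. 168.] 9 [1.052 0.279 0.03 ]
scene [200. 174.] 9 [0.648 0.439 0.021]
scene [361. 183.] 9 [1.049 0.216 0.006]
scene [201. 184.] 10 [0.621 0.354 0.028]
scene [248. 198.] 9 [0.713 0.247 0.016]
scene [262. 250.] 182 [ 0.634 -0.005  0.01 ]
scene [273. 292.] 97 [ 0.555 -0.203  0.056]
scene [231. 322.] 1076 [ 0.473 -0.219  0.025]
side [144. 107.] 583 [0.045 1.799 0.033]
side [219. 105.] 219 [0.512 1.799 0.029]
side [251. 104.] 118 [0.715 1.798 0.03 ]
side [  8. 109.] 73 [-0.756  1.807  0.042]
side [314. 115.] 111 [1.051 1.412 0.033]
side [ 95. 111.] 19 [-0.254  1.802  0.016]
side [323. 125.] 11 [1.05  1.203 0.023]
side [333. 132.] 68 [1.051 0.992 0.029]
side [357. 152.] 24 [1.051 0.614 0.04 ]
side [239. 218.] 88 [0.553 0.101 0.023]
side [248. 268.] 52 [ 0.552 -0.203  0.055]
side [210. 288.] 683 [ 0.475 -0.225  0.022]
```

View pics/tr.png

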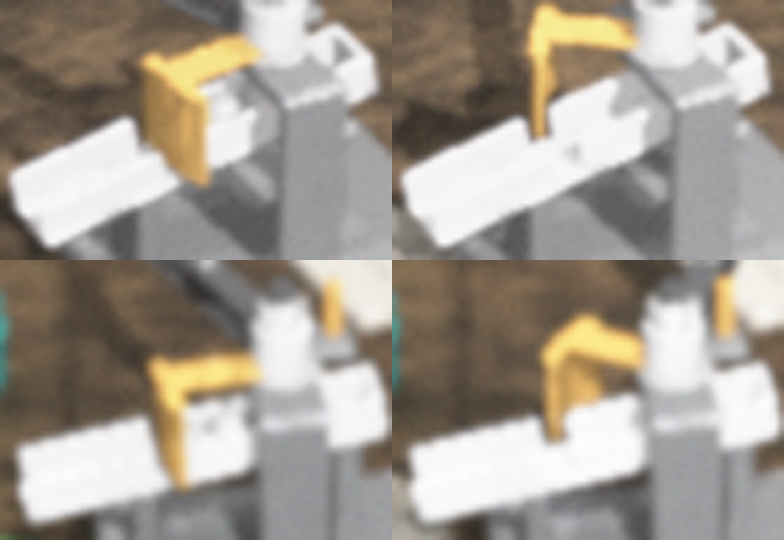

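The trough is empty and nothing new lies on the bench. One more check: the tin's interior by depth, to see where the balls lie.

```bash
python3 - <<'E'
from h import *
C=np.array([.4748,-.2143])
ims=[]
for n in("scene","side"):
    zs=[];
    for i in range(4):
        s,c=cap(n); zs.append(c["z_map"])
    c["z_map"]=np.median(zs,0); W=cloud(c); 
    off={'scene':np.array([-.0003,.0003]),'side':np.array([0,-.0005])}[n]
    r=np.linalg.norm(W[...,:2]-C,axis=2); m=(r<.0235)
    m&=W[...,2]<.03
    v,u=np.where(m); q=W[m]; print(n,len(q))
    for vv in np.unique(v): 
        k=v==vv; print(vv,u[k].min(),u[k].max(),'z mm',(q[k][:,2]*1000).round().astype(int).tolist(), 'y',(q[k][:,1].mean()-C[1]).round(3))
    b=(295,350,200,262) if n=="scene" else (268,310,190,235)
    cv2.imwrite(f'pics/in_{n}.png',cv2.resize(cv2.convertScaleAbs(c["image"][b[0]:b[1],b[2]:b[3],::-1],alpha=1.3),None,fx=9,fy=9,interpolation=cv2.INTER_CUBIC))
print(s["time_s"])
E
```

```text
scene 242
313 229 235 z mm [24, 24, 24, 25, 24, 24, 24] y 0.02
314 224 240 z mm [24, 24, 23, 24, 24, 24, 24, 23, 24, 23, 25, 24, 24, 24, 24, 24, 25] y 0.018
315 223 241 z mm [24, 24, 24, 24, 24, 24, 24, 23, 23, 24, 24, 24, 24, 23, 24, 25, 23, 24, 24] y 0.015
316 222 242 z mm [23, 25, 23, 24, 23, 23, 23, 23, 24, 24, 24, 23, 24, 24, 24, 24, 24, 24, 24, 24, 24] y 0.013
317 220 243 z mm [23, 24, 23, 23, 24, 23, 24, 25, 24, 24, 24, 25, 25, 24, 25, 24, 24, 24, 24, 25, 23, 24, 24, 23] y 0.01
318 219 244 z mm [24, 24, 25, 24, 25, 24, 23, 24, 24, 25, 24, 24, 24, 25, 24, 24, 25, 25, 25, 23, 25, 23, 24, 24, 23, 24] y 0.008
319 218 244 z mm [24, 24, 24, 24, 25, 24, 24, 24, 23, 24, 23, 24, 25, 24, 24, 25, 24, 24, 24, 23, 24, 24, 24, 25, 23, 23, 24] y 0.006
320 218 243 z mm [24, 24, 24, 24, 24, 24, 24, 24, 25, 24, 24, 24, 24, 25, 25, 25, 24, 24, 24, 24, 24, 24, 24, 24, 24, 23] y 0.003
321 218 242 z mm [24, 24, 23, 25, 24, 24, 25, 24, 24, 24, 25, 24, 25, 24, 24, 25, 24, 25, 24, 24, 23, 24, 24, 24, 23] y 0.001
322 220 240 z mm [24, 24, 24, 25, 24, 23, 24, 24, 25, 24, 23, 24, 24, 24, 24, 24, 24, 24, 
[... 303 characters left out ...]
 20, 21, 21, 21, 21, 21, 21, 21] y 0.018
283 203 219 z mm [20, 21, 21, 21, 21, 21, 22, 21, 21, 20, 22, 21, 21, 22, 21, 21, 21] y 0.014
284 201 220 z mm [21, 20, 20, 20, 21, 21, 21, 21, 21, 21, 22, 21, 20, 22, 21, 21, 20, 22, 22, 21] y 0.011
285 200 221 z mm [21, 21, 20, 22, 21, 21, 21, 21, 21, 22, 21, 22, 22, 21, 21, 21, 22, 22, 21, 21, 21, 21] y 0.007
286 200 219 z mm [21, 21, 21, 21, 21, 21, 21, 21, 21, 21, 21, 22, 21, 21, 21, 22, 20, 21, 21, 22] y 0.004
287 200 217 z mm [21, 21, 21, 20, 22, 21, 21, 21, 20, 21, 22, 22, 22, 21, 20, 21, 21, 21] y 0.0
288 202 215 z mm [21, 21, 21, 21, 20, 22, 21, 22, 21, 21, 22, 22, 21, 21] y -0.003
289 205 211 z mm [21, 20, 21, 20, 21, 21, 21] y -0.006
22.85
```

View pics/in_side.png

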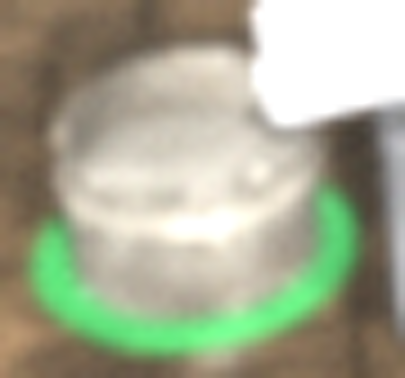

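The tin's inside shows a flat surface at about 22 mm, and it read the same when empty. Balls resting on a floor near 4 mm would top out at about 20 mm and be hidden. The trough is empty, no ball is on the bench, and the arm is steady at 0.754 rad against the pin. Handing in.

```bash
python3 - <<'E'
from h import *
print(order.hand_in()); s=bot.read_state(); print(s["time_s"],s["position"],s["opening"],s["force"])
E
```

```text
the job is handed in; nothing more can be done
None
the job is handed in; nothing more can be done
```

I stood the grey tin on the green disc, slid it in under the spout and let go of it. I then took the red post, swung the arm to its brass stop and handed in at about 23 s, still holding it. No verdict was reported. I could not count the three balls inside the tin.

**Tin:** it stands upright with its rim under the spout. The green margins around it look equal, and it is centred to about 2 mm. The scene and side cameras disagree by about 5 mm on the disc's y position, so I centred it by those margins.

**Gate arm:** the swing read 0.754 rad (the stop is at 0.75). The position did not change when I pressed harder and the force along the swing rose from 7 to 11 N. The fingers were still closed on the post.

**Balls:** all three were seen rolling down the trough, and one was seen in the tin. Afterwards the trough was empty and neither camera showed a ball on the bench. The tin's inside shows a flat surface at about 22 mm high, which likely hides balls lying on its floor.

**What went wrong:** the first grasp closed on air above the tin, because the real fingertips are about 31 mm short of the reported TCP. Depth readings from two cameras agreed on this. I corrected for it, and the tin had not moved.

**Other things on the bench:** nothing else appeared moved in the final scene picture.

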